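# Gather the nuts in the tote's notched corner

### The job

Put the stray hexagon nut that lies on the bench into the blue parts tote with the other three and let go of it, leaving the rolls of tape and the bare core where they are. Then lift the tote by its bridge handle and tip it down towards its notched corner (the one where the walls are cut lower) until all four nuts have slid together into that corner. Finish holding the tote like that: still gripped, clear of the bench, tipped and still, with the nuts lying in the corner.

Things in the scene. Friction and masses are not known exactly. Their poses are not given: they have to be found in the camera images.
- tote: open tote of smooth blue plastic, 240 x 140 mm (x by y), about 350 g; origin under the centre of its bottom, z up. Walls 4 mm thick, 45 mm high; inner floor at z = 4 mm. At the corner x = -120, y = +70 mm (the notched corner) both walls are cut to 25 mm height for 45 mm each way. A rigid bridge handle at x = 0 spans it along y. Nuts slide on its floor from about 9 to 14 degrees of tilt, into a corner at 25 to 35.
- tote_grip (a point): centre of the handle bar, 100 mm above the tote's underside; axes as the tote's. The bar runs along y, 148 mm long, 16 mm wide (x), 18 mm high, top 109 mm above the underside; its two flat legs, 28 mm wide, stand outside the long walls (outer faces at y = +/-74 mm). Grasp it across x
- tote_corner (a point): the notched corner inside the tote, where floor and both walls meet (tote frame -116, +66, 4 mm); axes as the tote's
- tote_foot (a point): the outer bottom corner below the notch (tote frame -120, +70, 0 mm), lowest point of the tote when it is tipped that way; axes as the tote's
- nut_stray: the stray nut, lying flat on the bench to the left of the tote: plain steel hexagon nut, 20 mm across flats, 23 mm across points, 11 mm high, 10 mm hole, 20 g; origin at the centre of its underside, z up, x square to one pair of flats
- nut_1: one of the three like nuts that lie flat on the tote's floor, in the half (+x) away from the notched corner: plain steel hexagon nut, 20 mm across flats, 23 mm across points, 11 mm high, 10 mm hole, 20 g; origin at the centre of its underside, z up, x square to one pair of flats
- nut_2: one of the three like nuts that lie flat on the tote's floor, in the half (+x) away from the notched corner: plain steel hexagon nut, 20 mm across flats, 23 mm across points, 11 mm high, 10 mm hole, 20 g; origin at the centre of its underside, z up, x square to one pair of flats
- nut_3: one of the three like nuts that lie flat on the tote's floor, in the half (+x) away from the notched corner: plain steel hexagon nut, 20 mm across flats, 23 mm across points, 11 mm high, 10 mm hole, 20 g; origin at the centre of its underside, z up, x square to one pair of flats
- tape_yellow: bystander: roll of yellow tape lying flat, 81 x 84 x 19 mm, origin at the centre of its underside
- tape_red_3: bystander: roll of dark red tape lying flat, 85 x 88 x 20 mm, origin at the centre of its underside
- core_6: bystander: bare grey steel ring core lying flat, 56 x 58 x 20 mm, origin at the centre of its underside

How it is judged:
By the outcome, as a careful person would: the job done as asked, in the order asked, and still so for the second after the job is handed in, while the arm keeps its last pose, push and grip.
It also fails if it takes over 51 s, if anything falls off the work surface, if the arm or the gripper's body presses on something with over 40 N, if the wrist force passes 120 N, or if a joint passes its speed limit or range.

### The arm

A 6-joint arm with a two-finger parallel gripper is mounted at the origin on a cart in front of the work surface, level with it; the furniture and walls round the work are solid. World frame = base frame: x ahead of the robot, y to its left, z up, the work surface at z = 0. Lengths are in m, angles in rad, forces in N, time in s.
With the tool pointing down it reaches from about 0.35 to 0.775 m from the base axis. Payload 5.5 kg.
Tool frame: the origin (TCP) lies between the finger pads; the fingertips stand 22 mm ahead of it and the grasp point (between the pads) lies 3 mm ahead of it (env.finger_overhang is the distance from the TCP to the fingertips, in m); y points along the fingers, x is the direction in which the jaws open and shut, and the axes are right-handed (so a half turn about y gives the same grasp; the last joint's range is limited). The gripper opens to 85 mm and grips with 20 to 120 N. Pads are 22 mm wide; open, the fingers measure 114 mm over their backs; the gripper's body (76 mm by 85 mm) begins 54 mm behind the grasp point. The pads swing forward as they close: fully open they stand 13 mm farther back than shut.
Start: joints at [-1.367, 0.313, 0.046, 1.304, 0, 1.431], TCP at [0.194, -0.541, 0.227] pointing down, gripper open.
Joint ranges: [-2.76, 2.76], [-0.86, 1.69], [-1.03, 1.26], [-2.2, 2.34], [-1.47, 1.5], [-3.14, 3.14]. Speed limits (rad/s): [2.57, 2.57, 3.14, 3.14, 3.14, 3.14].

### API

Orientations are given as a unit quaternion [w, x, y, z].
In Python, from workcell import monitor, cams, job, env gives the robot as it stands.
- The arm moves only by the tool drive_tool, never from a script. Its argument "plan" is text: rows parted by semicolons, each of 7 numbers parted by spaces: the opening, from -1 (shut) to 1 (fully open), then the shift along the tool's x, y, z in mm, then the turn, a rotation vector about the tool's x, y, z in degrees. In form: gripper x y z rx ry rz; .... A call has 1 to 8 rows; each row shifts and turns the pose as measured when the row begins, along the tool's axes as they then stand; what a row does not reach is not made up. A row lasts 1/8 s, in which the tool goes at most 62.5 mm and 10.7 degrees, less where a joint would pass 70% of its speed; a pose out of reach is approached as far as the arm can. A call is refused whole if a number of a shift passes 62.5 or a number of a turn 10.7, either way. A call with a gripper value outside its range is refused whole. The fingers move at their own pace and stop on an object; "grip_force" is the grip in N (left out, the last holds). Time passes only in rows, so rows that do not move let the fingers close. It gives the time, the measured TCP pose, the force and the opening at its end, in the units of the state.
- monitor.get_state(): the state, without advancing time (a new reading comes with each control period).
- cams.read_camera(name): name is "scene" or "top"; returns (picture, depth): 420x560x3 uint8, red, green, blue; 420x560 float32, m along the optical axis (not along the pixel's ray), 0 where there is no reading.
- cams.calibration(name): a dict with "fx", "fy", "cx", "cy" (pixels), "R" (3x3) and "t" (3): a world point X has camera coordinates R X + t. Camera axes: x right, y down, z forward; pixel columns grow to the right and rows downward; lengths in m; the calibration is good to about 2 mm. A picture is of the moment at which its call begins. calibration takes no time and is no camera call.
- job.hand_in(): hands the job in, once; it reports no verdict.
The state is a dict: "clock": time; "joint_pos": joint angles; "qvel": joint speeds; "tau": joint torques, N m; "tcp_pos": TCP position; "orientation": TCP orientation; "wrist_force": force on the tool from outside, world axes, zero at the start; "ft_torque": the same for the moment, N m; "finger_gap": finger opening in m.
Only numpy, scipy, OpenCV 4.12 (cv2) and the standard library are available. Lean on these libraries where they do the work, as an engineer would, in place of code of your own. Each camera call takes 0.05 s, during which the arm holds its last target.

## Working session

There is one attempt and no reset: what is moved stays moved. The work goes in short steps, Python scripts to look and compute and a tool call to move; the robot and the scene stay as the last step left them, time stands still between calls to the robot, and variables do not carry over. Pictures are saved under pics/ and viewed, and the job is handed in when it is done.

Besides the shell and the picture viewer there is one more tool, called after ">>>" as name(argument=value, ...) on one line, values as JSON. drive_tool: Moves the arm, as the interface text tells. Its arguments: {"type":"object","properties":{"plan":{"type":"string"},"grip_force":{"type":"number"}},"required":["plan"]}

```bash
ls; mkdir -p pics; python3 - <<'E'
from workcell import monitor,cams,job,env
import cv2,numpy as np
print(monitor.get_state()); print(env.finger_overhang)
for n in("scene","top"):
    im,d=cams.read_camera(n); cv2.imwrite(f"pics/{n}0.png",im[:,:,::-1]); np.savez(f"{n}0.npz",im=im,d=d)
    print(n,cams.calibration(n))
E
```

```text
pics
{'clock': 0.0, 'joint_pos': array([-1.36658805e+00,  3.13995448e-01,  4.49846528e-02,  1.30361713e+00,
        2.43145348e-05,  1.43119890e+00]), 'qvel': array([ 0.00167376, -0.00099937, -0.00051227, -0.00156897, -0.00168714,
       -0.00123757]), 'tau': array([-8.32121132e-04, -4.80628717e+01,  2.98530489e+01,  1.91867998e-02,
       -2.34776508e-04, -1.45406950e-06]), 'tcp_pos': array([ 0.1937091 , -0.54083401,  0.22621403]), 'orientation': array([ 0.57860815, -0.57770987,  0.4075682 , -0.40663506]), 'wrist_force': array([-0.10081432,  0.04113944, -0.39549775]), 'ft_torque': array([ 0.00401959, -0.05397185, -0.00363771]), 'finger_gap': 0.08532584859636728}
0.022
scene {'fx': 431.17136726587387, 'fy': 431.17136726587387, 'cx': 278.1733749438477, 'cy': 211.79489738197074, 'R': array([[-0.90087246, -0.43407575, -0.00265568],
       [-0.23177944,  0.48618536, -0.84255688],
       [ 0.36702465, -0.75842076, -0.53860083]]), 't': array([0.49692747, 0.18539393, 1.00770542])}
top {'fx': 456.4468902789894, 'fy': 456.4468902789894, 'cx': 279.99809794466273, 'cy': 214.92199112042874, 'R': array([[ 0.00439426, -0.99996067, -0.00770394],
       [-0.98741055, -0.0031207 , -0.1581476 ],
       [ 0.15811734,  0.00830189, -0.98738543]]), 't': array([0.02936213, 0.54419572, 1.34372248])}
```

View pics/scene0.png

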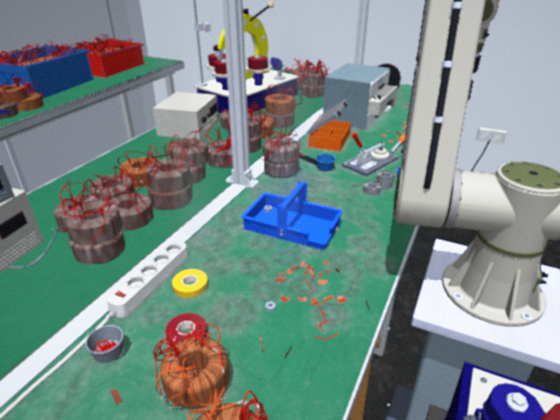

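View pics/top0.png

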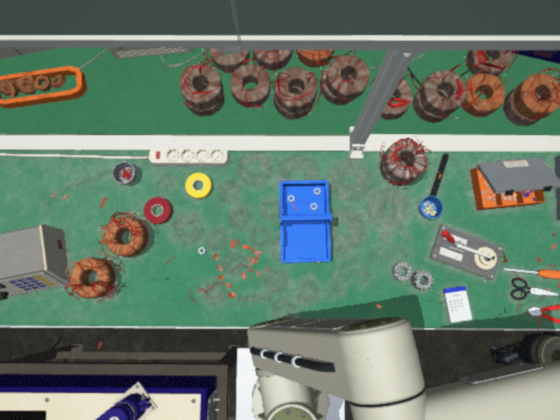

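```bash
cat > h.py <<'E'
import numpy as np,cv2
from workcell import monitor,cams,job,env
def ray(n,uv,z):
    c=cams.calibration(n);R,t=c["R"],c["t"]
    d=R.T@np.array([(uv[0]-c["cx"])/c["fx"],(uv[1]-c["cy"])/c["fy"],1]);o=-R.T@t
    return o+d*(z-o[2])/d[2]
def proj(n,X):
    c=cams.calibration(n);p=c["R"]@np.asarray(X)+c["t"]
    return np.array([c["fx"]*p[0]/p[2]+c["cx"],c["fy"]*p[1]/p[2]+c["cy"]])
def cloud(n,d):
    c=cams.calibration(n);v,u=np.mgrid[:d.shape[0],:d.shape[1]]
    P=np.stack([(u-c["cx"])/c["fx"]*d,(v-c["cy"])/c["fy"]*d,d],-1)
    return (P-c["t"])@c["R"]
def crop(im,b,s,name):
    x0,y0,x1,y1=b
    cv2.imwrite(name,cv2.resize(im[y0:y1,x0:x1,::-1],None,fx=s,fy=s,interpolation=cv2.INTER_CUBIC))
E
python3 - <<'E'
from h import *
t=np.load("top0.npz");s=np.load("scene0.npz")
crop(t["im"],(180,165,340,275),5,"pics/tc.png");crop(s["im"],(230,170,350,330),4,"pics/sc.png")
for n,D in(("top",t),("scene",s)):
    hsv=cv2.cvtColor(D["im"],cv2.COLOR_RGB2HSV)
    P=cloud(n,D["d"])
    m=(cv2.inRange(hsv,(105,120,60),(128,255,255))>0)
    b=((P[...,0]>.3)&(P[...,0]<.75)&(P[...,1]>-.25)&(P[...,1]<.15))
    m&=b
    p=P[m];print(n,m.sum())
    for lo,hi in((-.01,.012),(.035,.055),(.09,.12)):
        q=p[(p[:,2]>lo)&(p[:,2]<hi)]
        if len(q)<4: continue
        r=cv2.minAreaRect((q[:,:2]*1000).astype(np.float32)); print(lo,len(q),r,np.median(q[:,2]),q[:,:2].mean(0))
    # stray nut
    x0,y0,x1,y1=(190,240,212,262) if n=="top" else (258,295,282,315)
    g=(hsv[y0:y1,x0:x1,1]<70)
    v,u=np.nonzero(g);print("nut",len(u),u.mean()+x0,v.mean()+y0,u.min()+x0,u.max()+x0,v.min()+y0,v.max()+y0,ray(n,(u.mean()+x0,v.mean()+y0),.009 if n=="top" else .006), P[y0:y1,x0:x1][g].mean(0))
E
```

```text
top 4001
-0.01 2820 ((533.9420166015625, -50.66759490966797), (155.85052490234375, 261.6612854003906), 89.25999450683594) 0.0033806149503677182 [ 0.52470092 -0.04321205]
0.035 618 ((529.3131713867188, -41.58992004394531), (250.52186584472656, 149.49969482421875), 1.350853681564331) 0.04422817306184722 [ 0.5429681  -0.05369681]
0.09 319 ((528.6024169921875, -41.726051330566406), (26.07990264892578, 145.76742553710938), 1.3656829595565796) 0.1076822342711339 [ 0.52810804 -0.042442  ]
nut 108 201.96296296296296 245.88888888888889 190 211 240 254 [0.45205203 0.27210245 0.009     ] [0.45170013 0.27094862 0.01527919]
scene 3973
-0.01 1512 ((552.0619506835938, -108.79765319824219), (284.54656982421875, 280.5276794433594), 1.740220069885254) 0.0056831417417779004 [ 0.51976567 -0.05486827]
0.035 839 ((528.325927734375, -42.67430114746094), (250.58058166503906, 154.08151245117188), 1.3697073459625244) 0.04492435908330024 [ 0.53978903 -0.04716082]
0.09 322 ((529.294921875, -44.266014099121094), (27.319910049438477, 152.85951232910156), 1.0762394666671753) 0.10858005242609296 [ 0.52598025 -0.0316371 ]
nut 148 268.19594594594594 302.3445945945946 258 281 295 311 [0.44992722 0.26271653 0.006     ] [0.44817825 0.2666683  0.01045649]
```

View pics/tc.png

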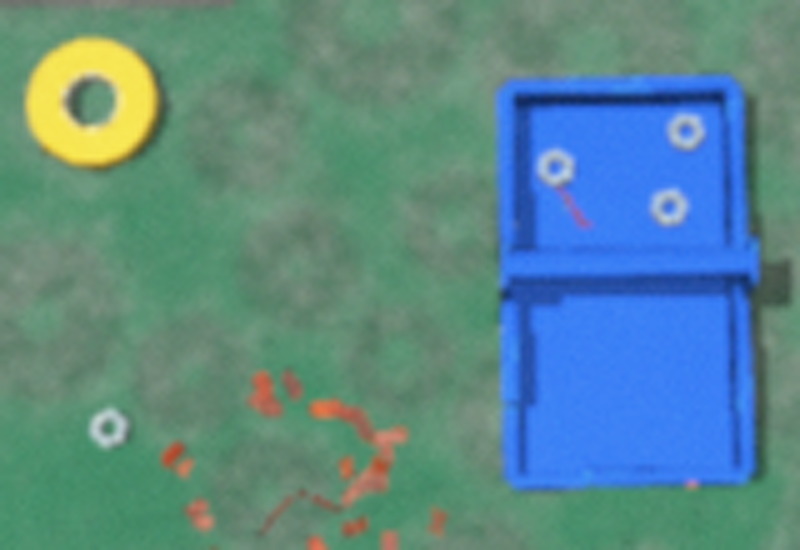

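View pics/sc.png

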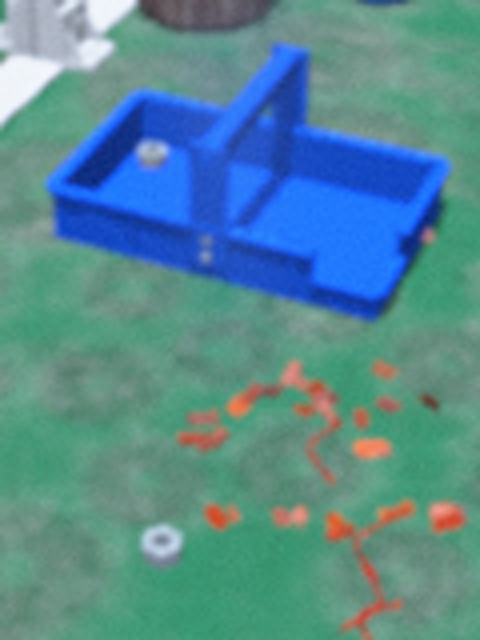

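```bash
python3 - <<'E'
from h import *
t=np.load("top0.npz");s=np.load("scene0.npz")
a=cv2.resize(t["im"][243:259,194:210],(480,480),interpolation=cv2.INTER_CUBIC);b=cv2.resize(s["im"][297:315,261:279],(480,480),interpolation=cv2.INTER_CUBIC)
cv2.imwrite("pics/nuts.png",np.hstack([a,b])[:400*2,:,::-1][:, :].astype(np.uint8) if 0 else cv2.resize(np.hstack([a,b])[:,:,::-1],(800,400)))
for n,D,(x0,y0,x1,y1),z in(("top",t,(193,242,210,259),.008),("scene",s,(260,296,280,315),.006)):
    im=D["im"][y0:y1,x0:x1].astype(float)
    w=np.clip(im[...,0]-90,0,None) # steel has more red than green bench
    bg=np.median(D["im"][y0:y1,x0:x1,0]); w=np.clip(im[...,0]-im[...,1]*.75-20,0,None)
    m=(im[...,0]>im[...,1]*.85)
    k,l,st,ce=cv2.connectedComponentsWithStats(m.astype(np.uint8))
    for i in range(1,k):
        if st[i,4]>10:
            x,y,ww,hh=st[i,:4]; c=(x+(ww-1)/2+x0,y+(hh-1)/2+y0); print(n,st[i],c,ce[i]+[x0,y0],ray(n,c,z),ray(n,ce[i]+[x0,y0],z))
E
```

```text
top [ 6  5  7  7 31] (np.float64(202.0), np.float64(250.0)) [201.67741935 250.16129032] [0.43944335 0.27176801 0.008     ] [0.43894209 0.2727484  0.008     ]
scene [ 6  6  9  9 67] (np.float64(270.0), np.float64(306.0)) [270.         305.94029851] [0.44115944 0.27114015 0.006     ] [0.44124201 0.27097556 0.006     ]
```

View pics/nuts.png

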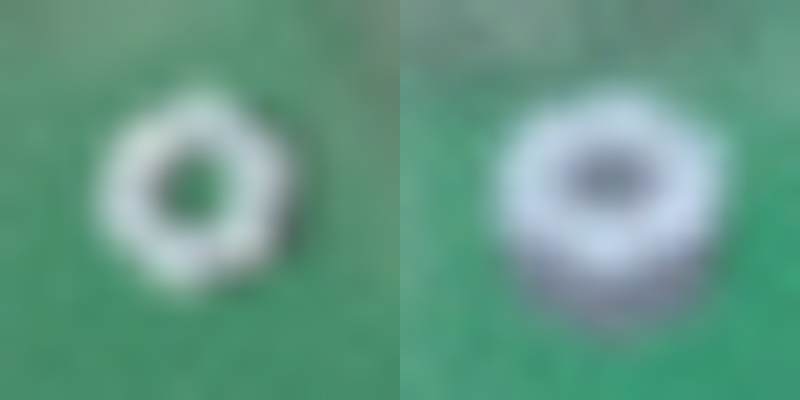

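```bash
cat >> h.py <<'E'
from scipy.spatial.transform import Rotation as Ro
def Rc(q): return Ro.from_quat(np.r_[q[1:],q[0]])
def down(yaw): # tool x at yaw in world xy, tool y down
    x=np.array([np.cos(yaw),np.sin(yaw),0]);y=np.array([0,0,-1.]);return Ro.from_matrix(np.c_[x,y,np.cross(x,y)])
def rel(p,r,P,R):
    return r.inv().apply(np.asarray(P)-p)*1000,(r.inv()*R).as_rotvec(degrees=True)
def now():
    s=monitor.get_state();return s["tcp_pos"],Rc(s["orientation"]),s
def steps(P,R,n,p=None,r=None):
    """rows along straight interpolation, ideal"""
    if p is None: p,r,_=now()
    d,w=rel(p,r,P,R)
    print("total",d.round(1),w.round(2))
    for i in range(n):
        f=Ro.from_rotvec(w*i/n,degrees=True)
        print(*(f.inv().apply(d/n)).round(1),*(w/n).round(2))
E
python3 - <<'E'
from h import *
p,r,s=now();print(r.as_matrix().round(3),p)
m=r.as_matrix();yaw=np.degrees(np.arctan2(m[1,0],m[0,0]));print(yaw)
R=down(np.radians(83));print((R.inv()*r).as_rotvec(degrees=True),(down(np.radians(-97)).inv()*r).as_rotvec(degrees=True))
E
```

```text
[[ 0.337 -0.     0.941]
 [-0.941  0.002  0.337]
 [-0.002 -1.     0.   ]] [ 0.19369973 -0.54089624  0.22627762]
-70.30306389051273
[1.30804315e-01 1.53303029e+02 1.13280929e-02] [-8.31381032e-03 -2.66969184e+01  9.59987066e-02]
```

```bash
cat >> h.py <<'E'
def arc(P,yaw,n):
    p,r,_=now();m=r.as_matrix();y0=np.arctan2(m[1,0],m[0,0]);w=(np.radians(yaw)-y0)
    w=(w+np.pi)%(2*np.pi)-np.pi
    a0,a1=np.arctan2(p[1],p[0]),np.arctan2(P[1],P[0]);r0,r1=np.hypot(*p[:2]),np.hypot(*P[:2])
    pp,rr=p,r
    for i in range(1,n+1):
        f=i/n;a=a0+f*(a1-a0);R_=r0+f*(r1-r0)
        q=np.array([R_*np.cos(a),R_*np.sin(a),p[2]+f*(P[2]-p[2])]);rn=down(y0+f*w)
        d,v=rel(pp,rr,q,rn);print(*d.round(0).astype(int),'|',*v.round(1));pp,rr=q,rn
E
python3 - <<'E'
from h import *
arc((.44,.272,.22),83,17)
E
```

```text
-7 0 60 | -0.0 -9.0 -0.1
-3 0 60 | 0.0 -9.0 0.0
0 0 59 | 0.0 -9.0 0.0
3 0 59 | 0.0 -9.0 0.0
6 0 58 | 0.0 -9.0 0.0
9 0 58 | 0.0 -9.0 0.0
12 0 57 | 0.0 -9.0 0.0
15 0 56 | 0.0 -9.0 0.0
17 0 55 | 0.0 -9.0 0.0
20 0 53 | 0.0 -9.0 0.0
23 0 52 | 0.0 -9.0 0.0
25 0 50 | 0.0 -9.0 0.0
28 0 48 | 0.0 -9.0 0.0
30 0 47 | 0.0 -9.0 0.0
32 0 45 | 0.0 -9.0 0.0
34 0 43 | 0.0 -9.0 0.0
36 0 41 | 0.0 -9.0 0.0
```

>>> drive_tool(plan="1 -7 0 60 0 -9 0; 1 -3 0 60 0 -9 0; 1 0 0 59 0 -9 0; 1 3 0 59 0 -9 0; 1 6 0 58 0 -9 0; 1 9 0 58 0 -9 0; 1 12 0 57 0 -9 0; 1 15 0 56 0 -9 0")

```text
clock: 1.1
tcp_pos: [0.5097, -0.1981, 0.2218]
orientation: [0.709, -0.705, -0.02, 0.023]
wrist_force: [0.8, -0.1, -1.4]
finger_gap: 0.0856
```

```bash
python3 - <<'E'
from h import *
print(now()[2]["joint_pos"]);arc((.44,.272,.15),83,11)
E
```

```text
[-0.5191418   0.26459589 -0.0330536   1.27889677  0.00300198  0.99126532]
15 7 43 | -0.3 -7.2 -0.2
17 7 43 | 0.0 -7.2 0.0
18 7 42 | 0.0 -7.2 0.0
20 7 41 | 0.0 -7.2 0.0
21 7 40 | 0.0 -7.2 0.0
23 7 38 | 0.0 -7.2 0.0
24 7 37 | 0.0 -7.2 0.0
26 7 36 | 0.0 -7.2 0.0
27 7 35 | 0.0 -7.2 0.0
29 7 33 | 0.0 -7.2 0.0
30 7 32 | -0.0 -7.2 0.0
```

>>> drive_tool(plan="1 18 0 50 0 -9 0; 1 20 0 50 0 -9 0; 1 23 0 50 0 -9 0; 1 25 5 47 0 -9 0; 1 26 10 45 0 -8 0; 1 28 12 42 0 -8 0; 1 30 14 40 0 -8 0; 1 32 14 38 0 -8 0")

```text
clock: 2.1
tcp_pos: [0.4698, 0.2207, 0.1654]
orientation: [0.568, -0.562, -0.425, 0.425]
wrist_force: [1.1, 0.5, -0.5]
finger_gap: 0.0853
```

```bash
python3 - <<'E'
from h import *
print(now()[2]["joint_pos"],now()[0]);steps((.44,.272,.10),down(np.radians(83)),3)
E
```

```text
[ 0.27989924  0.23444895 -0.21353082  1.12545698  0.00760337  0.56129646] [0.4697688  0.22068037 0.16536601]
total [40.7 65.8 42.4] [-0.34 -9.12  0.32]
13.6 21.9 14.1 -0.11 -3.04 0.11
14.3 21.9 13.4 -0.11 -3.04 0.11
15.1 21.8 12.7 -0.11 -3.04 0.11
```

>>> drive_tool(plan="1 14 22 14 0 -3 0; 1 14 22 13 0 -3 0; 1 15 22 13 0 -3 0; 1 0 0 0 0 0 0; 1 0 0 0 0 0 0")

```text
clock: 2.72
tcp_pos: [0.435, 0.276, 0.096]
orientation: [0.531, -0.524, -0.47, 0.473]
wrist_force: [0.2, 0.2, -0.3]
finger_gap: 0.0853
```

```bash
python3 - <<'E'
from h import *
print(now()[2]["joint_pos"],now()[0])
t,d=cams.read_camera("top");s,_=cams.read_camera("scene")
a=cv2.resize(t[200:280,160:240],(400,400),interpolation=cv2.INTER_CUBIC);b=cv2.resize(s[240:340,220:320],(400,400),interpolation=cv2.INTER_CUBIC)
cv2.imwrite("pics/n2.png",np.hstack([a,b])[:,:,::-1])
steps((.44,.272,.03),down(np.radians(83)),3)
E
```

```text
[ 0.4047454   0.28247199 -0.33090418  0.96388535  0.00786484  0.51647886] [0.43497198 0.27597761 0.09601377]
total [-3.5 66.2 -5.8] [-0.53  0.56  0.23]
-1.2 22.1 -1.9 -0.18 0.19 0.08
-1.1 22.1 -1.9 -0.18 0.19 0.08
-1.1 22.1 -1.8 -0.18 0.19 0.08
```

View pics/n2.png

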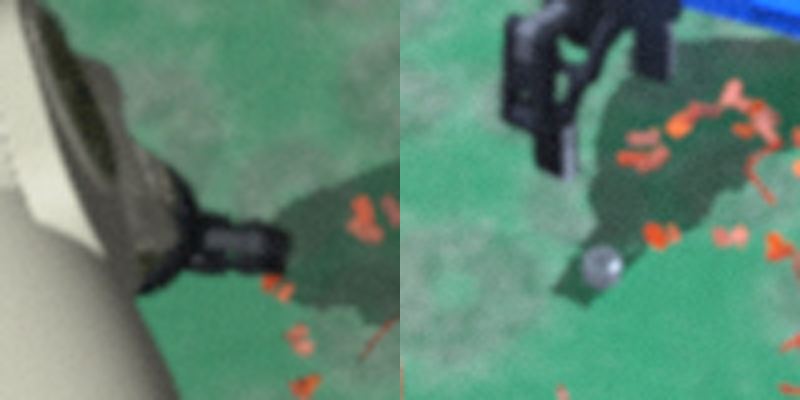

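>>> drive_tool(plan="0 -1 20 -2 0 0 0; 0 -1 20 -2 0 0 0; 0 -1 18 -2 0 0 0; 0 0 0 0 0 0 0", grip_force=30)

```text
clock: 3.32
tcp_pos: [0.4457, 0.2712, 0.0408]
orientation: [0.531, -0.526, -0.471, 0.468]
wrist_force: [-0.6, 0.1, 0.3]
finger_gap: 0.0427
```

```bash
python3 - <<'E'
from h import *
s,_=cams.read_camera("scene")
cv2.imwrite("pics/n3.png",cv2.resize(s[260:330,230:310],(800,700)[:2],interpolation=cv2.INTER_CUBIC)[:600,:,::-1])
steps((.44,.272,.026),down(np.radians(83)),1)
print(proj("scene",(.44,.272,.011)),proj("scene",(.44,.272,0.0)))
E
```

```text
total [-0.5 15.7  6.4] [-0.03  0.23  0.47]
-0.5 15.7 6.4 -0.03 0.23 0.47
[270.26425437 304.78253076] [270.32599874 308.36048713]
```

View pics/n3.png

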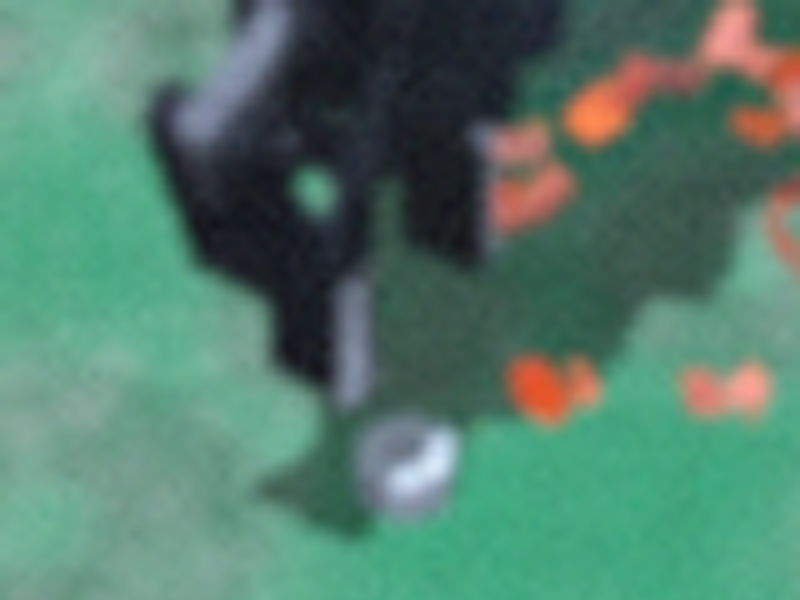

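>>> drive_tool(plan="0 -0.5 8 6 0 0 0; 0 0 7 0 0 0 0.4; 0 0 0 0 0 0 0; 0 0 0 0 0 0 0")

```text
clock: 3.88
tcp_pos: [0.4417, 0.2724, 0.0282]
orientation: [-0.529, 0.529, 0.471, -0.468]
wrist_force: [0.9, 0.0, 0.9]
finger_gap: 0.0429
```

```bash
python3 - <<'E'
from h import *
s,_=cams.read_camera("scene")
cv2.imwrite("pics/n4.png",cv2.resize(s[260:330,230:310],(800,700)[:2],interpolation=cv2.INTER_CUBIC)[:600,:,::-1])
steps((.44,.272,.026),down(np.radians(83)),1)
E
```

```text
total [-0.6  2.1  1.6] [0.17 0.2  0.16]
-0.6 2.1 1.6 0.17 0.2 0.16
```

View pics/n4.png

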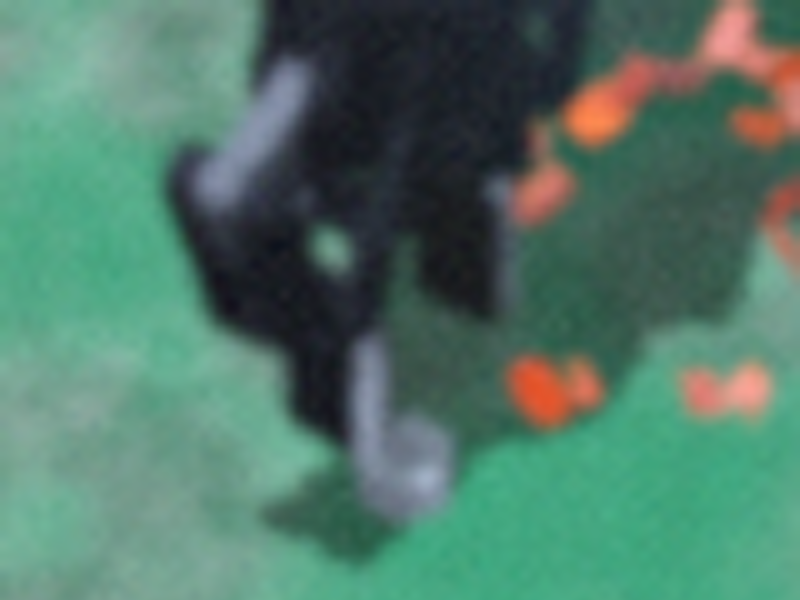

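```bash
python3 - <<'E'
from h import *
p,r,s=now()
for g in(-.0215,.0215):
  for off in(.012,.022): 
    for e in(-.011,0,.011):print(g,off,e,((proj("scene",p+r.apply([g,off,e]))-[230,260])*10).round())
E
```

```text
-0.0215 0.012 -0.011 [406. 354.]
-0.0215 0.012 0 [447. 372.]
-0.0215 0.012 0.011 [489. 391.]
-0.0215 0.022 -0.011 [407. 386.]
-0.0215 0.022 0 [447. 405.]
-0.0215 0.022 0.011 [489. 424.]
0.0215 0.012 -0.011 [298. 470.]
0.0215 0.012 0 [340. 490.]
0.0215 0.012 0.011 [382. 509.]
0.0215 0.022 -0.011 [299. 503.]
0.0215 0.022 0 [341. 523.]
0.0215 0.022 0.011 [383. 542.]
```

>>> drive_tool(plan="0 -0.5 2 2 0 0 0; -0.4 0 0 0 0 0 0; -0.4 0 0 0 0 0 0; -0.4 0 0 0 0 0 0")

```text
clock: 4.42
tcp_pos: [0.4397, 0.2723, 0.0263]
orientation: [-0.529, 0.529, 0.471, -0.468]
wrist_force: [-0.4, -0.7, 0.5]
finger_gap: 0.0257
```

```bash
python3 - <<'E'
from h import *
s,_=cams.read_camera("scene")
cv2.imwrite("pics/n5.png",cv2.resize(s[260:330,230:310],(800,700)[:2],interpolation=cv2.INTER_CUBIC)[:600,:,::-1])
steps((.44,.272,.026),down(np.radians(83)),1)
p,r,_=now()
for off in (.01,.016,.022):print(((proj("scene",p+r.apply([.0125,off,.011]))-[230,260])*10).round())
E
```

```text
total [-0.3  0.3 -0.3] [0.2  0.2  0.18]
-0.3 0.3 -0.3 0.2 0.2 0.18
[413. 486.]
[413. 505.]
[413. 525.]
```

View pics/n5.png

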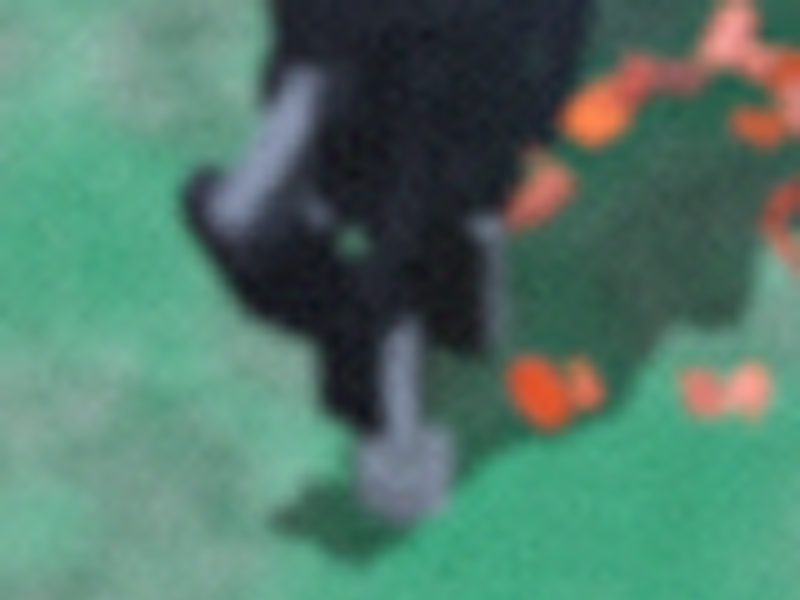

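```bash
python3 - <<'E'
from h import *
for n,b in(("scene",(255,270,290,318)),("top",(185,230,225,270))):
    s,d=cams.read_camera(n);P=cloud(n,d)
    x0,y0,x1,y1=b
    q=P[y0:y1,x0:x1]
    if n=="scene":
        for v in range(24,48,1):
            print(v+y0,' '.join("%4d,%3d,%3d"%tuple((q[v,u]*1000).round()) for u in (10,12,14,15,16,18,20,22)))
    h=cv2.resize(s[y0:y1,x0:x1],None,fx=14,fy=12,interpolation=cv2.INTER_NEAREST)[:,:,::-1]
    cv2.imwrite(f"pics/n6{n}.png",h)
p,r,_=now();print(p,proj("scene",p+r.apply([0,.003,0])))
E
```

```text
294  432,310, 79  435,297, 66  434,289, 60  430,291, 64  430,286, 59  454,229,  1  435,258, 34  430,259, 37
295  431,312, 78  436,294, 61  433,291, 60  430,291, 61  429,289, 59  452,234,  2  450,229, -1  430,258, 32
296  439,297, 60  434,298, 62  433,291, 56  430,293, 59  429,288, 56  451,237,  3  447,234,  2  443,231,  1
297  440,296, 56  435,296, 58  433,290, 53  431,290, 53  429,289, 54  450,238,  1  447,234, -1  441,235,  2
298  440,296, 52  435,297, 56  432,292, 52  431,290, 51  429,289, 50  448,242,  2  444,240,  2  440,237,  1
299  439,298, 52  435,296, 51  432,292, 49  432,289, 47  430,287, 46  448,243,  0  444,241,  0  439,241,  2
300  440,296, 47  435,296, 48  434,289, 43  430,292, 47  429,289, 45  445,248,  2  441,246,  2  438,242,  0
301  439,298, 45  437,294, 43  433,292, 43  431,291, 43  430,287, 40  444,251,  2  440,249,  2  436,245,  0
302  440,296, 41  435,296, 43  433,291, 39  430,292, 42  430,288, 38  438,263, 13  439,251,  1  434,250,  2
303  458,264,  1  437,294, 37  432,293, 39  431,291, 37  441,266, 11  436,266, 13  432,263, 12  433,251,  1
304  456,267,  2  44
[... 854 characters left out ...]
87,  0  441,286,  1  438,283,  0  435,283,  1  433,283,  2  430,279,  0  426,278,  0  421,277,  1
313  443,291,  2  441,287, -1  435,288,  2  433,287,  2  431,287,  3  428,282,  0  424,282,  2  420,279,  1
314  442,293,  1  438,292,  2  434,291,  2  432,290,  2  431,287,  1  426,286,  2  422,286,  4  420,279, -2
315  440,297,  3  437,294,  1  433,293,  2  432,290, -1  429,290,  1  426,287,  0  421,286,  1  417,285,  2
316  440,298,  1  436,297,  1  432,294,  0  431,292, -1  427,294,  2  423,292,  3  420,289,  1  417,286,  0
317  438,303,  3  434,301,  3  431,297,  1  428,297,  2  427,295,  0  423,293,  0  419,291,  0  414,291,  3
[0.43973526 0.27230927 0.02631885] [270.23245973 300.85045808]
```

View pics/n6scene.png

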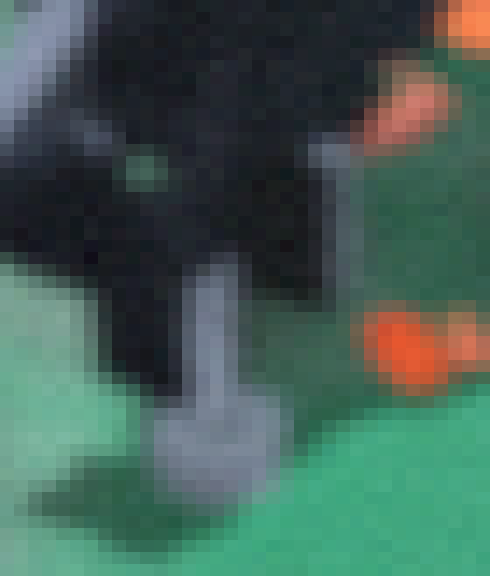

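>>> drive_tool(plan="0 0 0 0 0 0 0; 0 0 0 0 0 0 0; 0 0 5 0 0 0 0; 0 0 4 0 0 0 0; 0 0 0 0 0 0 0")

```text
clock: 5.2
tcp_pos: [0.4397, 0.2722, 0.0165]
orientation: [-0.529, 0.529, 0.471, -0.468]
wrist_force: [0.4, 0.3, -0.2]
finger_gap: 0.0427
```

```bash
cat >> h.py <<'E'
def tip(name,b=(240,270,295,322)):
    s,d=cams.read_camera("scene");P=cloud("scene",d);x0,y0,x1,y1=b
    q=P[y0:y1,x0:x1];c=s[y0:y1,x0:x1].astype(int)
    dark=(c.max(-1)<75)
    for lo in (0,.27):
        m=dark&(q[...,2]>.004)&(q[...,1]>lo if lo else q[...,1]<.27)
        z=np.sort(q[m][:,2]);print("dark finger lowest z",z[:6].round(4))
    cv2.imwrite(name,cv2.resize(s[y0:y1,x0:x1],None,fx=11,fy=11,interpolation=cv2.INTER_CUBIC)[:,:,::-1])
E
python3 - <<'E'
from h import *
tip("pics/n7.png");print(now()[0])
E
```

```text
dark finger lowest z [0.0234 0.0235 0.0239 0.0249 0.0266 0.0269]
dark finger lowest z [0.0253 0.0298 0.0318 0.0337 0.0357 0.0358]
[0.43977097 0.27230952 0.01665192]
```

View pics/n7.png

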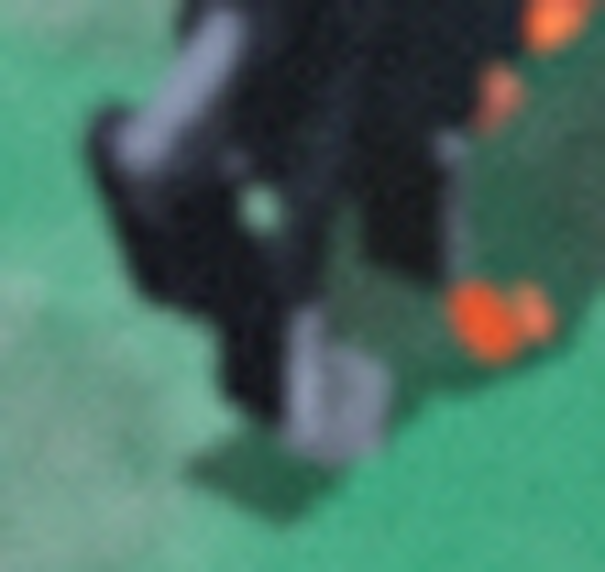

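>>> drive_tool(plan="0 0 5 0 0 0 0; 0 0 5 0 0 0 0; 0 0 0 0 0 0 0")

```text
clock: 5.62
tcp_pos: [0.4398, 0.2723, 0.0059]
orientation: [-0.529, 0.529, 0.471, -0.468]
wrist_force: [0.9, -0.1, 0.2]
finger_gap: 0.0427
```

```bash
python3 - <<'E'
from h import *
tip("pics/n8.png");print(now()[0])
E
```

```text
dark finger lowest z [0.0127 0.0131 0.0136 0.0136 0.0139 0.0157]
dark finger lowest z [0.0175 0.0206 0.0222 0.0227 0.0233 0.0239]
[0.43989403 0.27238409 0.00608715]
```

View pics/n8.png

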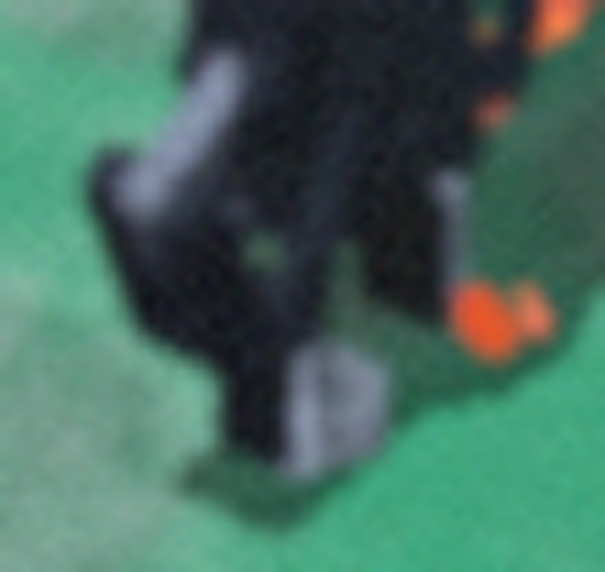

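>>> drive_tool(plan="0 0 3 0 0 0 0; 0 0 1 0 0 0 0; -0.4 0 0 0 0 0 0; -0.4 0 0 0 0 0 0; -0.4 0 0 0 0 0 0")

```text
clock: 6.3
tcp_pos: [0.4402, 0.2726, 0.0021]
orientation: [-0.528, 0.529, 0.471, -0.468]
wrist_force: [0.2, -0.4, -0.9]
finger_gap: 0.0256
```

```bash
python3 - <<'E'
from h import *
tip("pics/n9.png");print(now()[0])
E
```

```text
dark finger lowest z [0.0064 0.0073 0.0083 0.0086 0.0088 0.0095]
dark finger lowest z [0.0076 0.0159 0.0178 0.0179 0.018  0.0188]
[0.4402341  0.27253453 0.00214485]
```

View pics/n9.png

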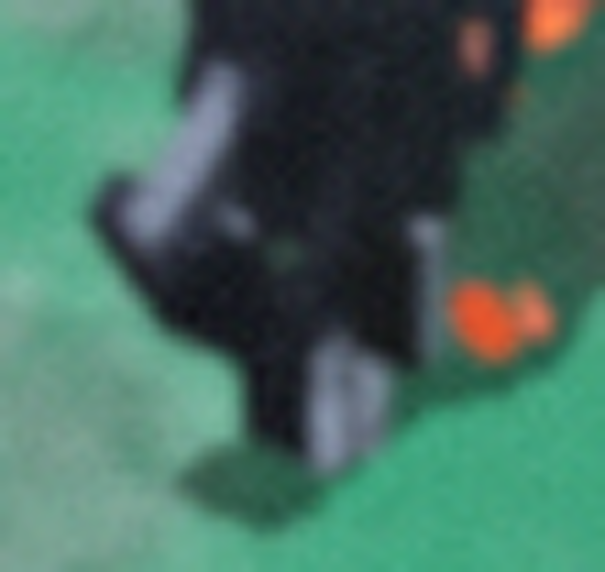

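>>> drive_tool(plan="-0.4 0 2 0 0 0 0; -1 0 0 0 0 0 0; -1 0 0 0 0 0 0; -1 0 0 0 0 0 0; -1 0 0 0 0 0 0", grip_force=50)

```text
clock: 6.98
tcp_pos: [0.4405, 0.2726, 0.0002]
orientation: [-0.528, 0.529, 0.472, -0.467]
wrist_force: [-0.3, 0.0, -0.2]
finger_gap: 0.018
```

>>> drive_tool(plan="-1 0 -15 0 0 0 0; -1 0 -40 0 0 0 0; -1 0 -40 0 0 0 0; -1 0 -20 0 0 0 0; -1 0 0 0 0 0 0")

```text
clock: 7.6
tcp_pos: [0.4398, 0.2723, 0.122]
orientation: [-0.528, 0.529, 0.472, -0.467]
wrist_force: [0.2, -0.5, -1.2]
finger_gap: 0.0179
```

```bash
python3 - <<'E'
from h import *
s,d=cams.read_camera("scene");P=cloud("scene",d)
cv2.imwrite("pics/n10.png",cv2.resize(s[220:320,220:320],(600,600),interpolation=cv2.INTER_CUBIC)[:,:,::-1])
p,r,S=now();print(p,S["finger_gap"],S["joint_pos"])
m=(np.hypot(P[...,0]-p[0],P[...,1]-p[1])<.03)&(P[...,2]>.03)
print(np.percentile(P[m][:,2],[0,1,5,50]))
E
```

```text
[0.43932846 0.27202276 0.12107344] 0.017873169520627844 [ 3.98369772e-01  2.55091277e-01 -3.01038616e-01  1.00910869e+00
  9.83089268e-04  5.17020919e-01]
[0.12376531 0.12921243 0.13688565 0.21507542]
```

View pics/n10.png

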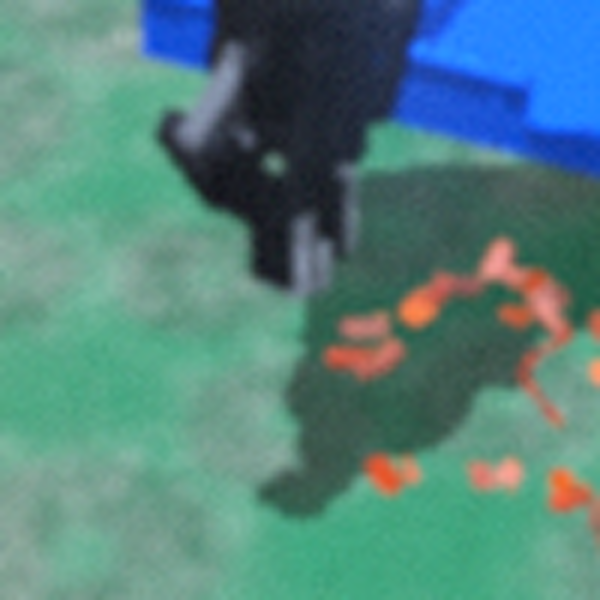

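```bash
python3 - <<'E'
from h import *
arc((.461,-.0435,.12),91.3,7)
E
```

```text
-43 0 -22 | 0.3 -1.2 0.2
-45 0 -16 | 0.0 -1.2 0.0
-45 0 -11 | 0.0 -1.2 0.0
-46 0 -6 | 0.0 -1.2 0.0
-45 0 0 | 0.0 -1.2 0.0
-44 0 5 | 0.0 -1.2 0.0
-43 0 10 | 0.0 -1.2 0.0
```

>>> drive_tool(plan="-1 -43 0 -22 0 -1.2 0; -1 -45 0 -16 0 -1.2 0; -1 -45 0 -11 0 -1.2 0; -1 -46 0 -6 0 -1.2 0; -1 -45 0 0 0 -1.2 0; -1 -44 0 5 0 -1.2 0; -1 -43 0 10 0 -1.2 0; -1 0 0 0 0 0 0")

```text
clock: 8.65
tcp_pos: [0.4585, -0.0521, 0.1115]
orientation: [0.494, -0.488, -0.508, 0.51]
wrist_force: [0.1, 0.6, -0.1]
finger_gap: 0.0179
```

```bash
python3 - <<'E'
from h import *
print(now()[2]["joint_pos"])
steps((.461,-.0435,.06),down(np.radians(91.3)),1)
E
```

```text
[-0.28858672  0.17389509 -0.43200703  0.97312782  0.00181234 -0.32455246]
total [ 8.3 51.5 -3.2] [-0.42  0.76  0.25]
8.3 51.5 -3.2 -0.42 0.76 0.25
```

>>> drive_tool(plan="-1 8 20 -3 0 0.7 0; -1 0 30 0 0 0 0; -1 0 0 0 0 0 0")

```text
clock: 9.02
tcp_pos: [0.4592, -0.0421, 0.0585]
orientation: [0.499, -0.49, -0.504, 0.507]
wrist_force: [-0.1, -0.1, 0.3]
finger_gap: 0.0179
```

```bash
python3 - <<'E'
from h import *
s,d=cams.read_camera("scene");t,_=cams.read_camera("top")
a=cv2.resize(s[170:270,230:350],(480,400),interpolation=cv2.INTER_CUBIC);b=cv2.resize(t[170:270,270:350],(320,400),interpolation=cv2.INTER_CUBIC)
cv2.imwrite("pics/n11.png",np.hstack([a,b])[:,:,::-1])
steps((.461,-.0435,.007),down(np.radians(91.3)),1)
E
```

```text
total [-1.  53.7  0.1] [-0.35 -0.03  0.29]
-1.0 53.7 0.1 -0.35 -0.03 0.29
```

View pics/n11.png

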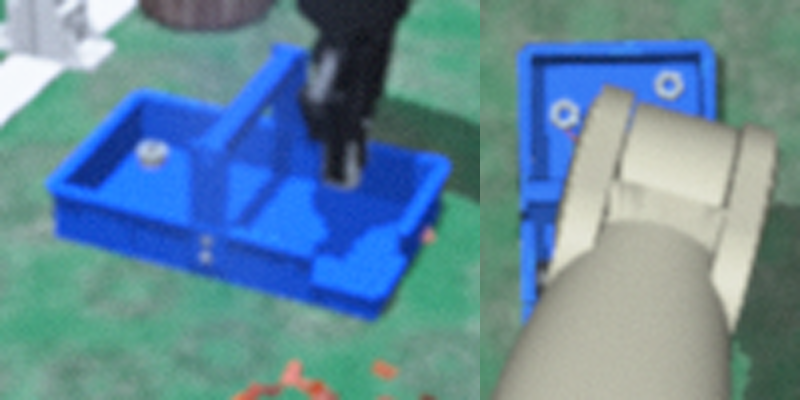

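>>> drive_tool(plan="-1 -1 25 0 0 0 0; -1 0 20 0 0 0 0; -1 0 6 0 0 0 0; -1 0 0 0 0 0 0")

```text
clock: 9.62
tcp_pos: [0.4658, -0.0434, 0.0133]
orientation: [-0.494, 0.494, 0.507, -0.505]
wrist_force: [-0.1, -0.3, 0.0]
finger_gap: 0.0175
```

```bash
python3 - <<'E'
from h import *
s,d=cams.read_camera("scene")
cv2.imwrite("pics/n12.png",cv2.resize(s[170:270,230:350],(720,600),interpolation=cv2.INTER_CUBIC)[:,:,::-1])
print(now()[0],now()[2]["wrist_force"])
E
```

```text
[ 0.46603248 -0.04345487  0.01362108] [ 0.47855005  0.43999993 -0.57167739]
```

View pics/n12.png

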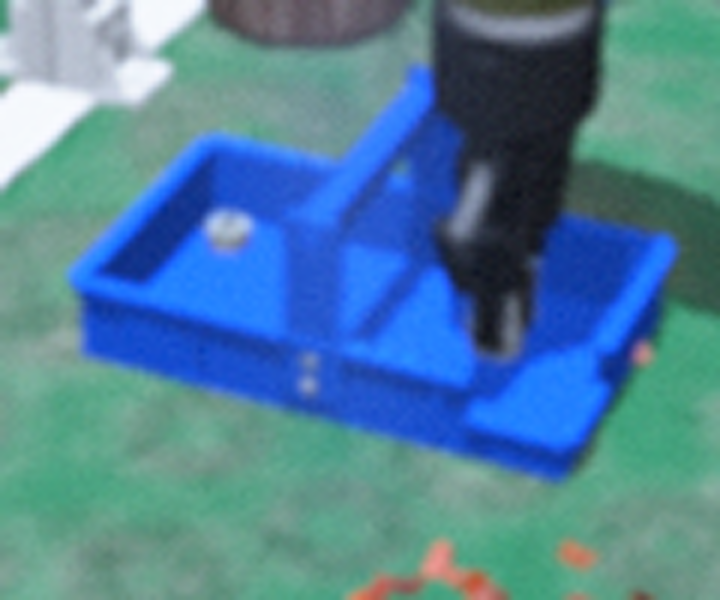

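>>> drive_tool(plan="-1 0 4 6 0 0 0; -1 0 4 0 0 0 0; -1 0 0 0 0 0 0; -0.2 0 0 0 0 0 0; -0.2 0 0 0 0 0 0; -0.2 0 0 0 0 0 0")

```text
clock: 10.42
tcp_pos: [0.4612, -0.044, 0.007]
orientation: [-0.493, 0.495, 0.508, -0.504]
wrist_force: [-0.7, -0.6, -0.6]
finger_gap: 0.0341
```

>>> drive_tool(plan="-0.2 0 -8 0 0 0 0; -0.2 0 -30 0 0 0 0; -0.2 0 -40 0 0 0 0; -0.2 0 -40 0 0 0 0; 0 0 -50 0 0 0 0; 0 0 0 0 0 0 0")

```text
clock: 11.18
tcp_pos: [0.4599, -0.0442, 0.1826]
orientation: [-0.493, 0.495, 0.508, -0.504]
wrist_force: [-0.7, 0.4, -0.3]
finger_gap: 0.0428
```

```bash
python3 - <<'E'
from h import *
s,d=cams.read_camera("scene")
cv2.imwrite("pics/n13.png",cv2.resize(s[170:270,230:350],(720,600),interpolation=cv2.INTER_CUBIC)[:,:,::-1])
print(now())
P=cloud("scene",d);hsv=cv2.cvtColor(s,cv2.COLOR_RGB2HSV);m=(cv2.inRange(hsv,(105,120,60),(128,255,255))>0)&(P[...,0]>.3)&(P[...,0]<.75)&(P[...,1]>-.25)&(P[...,1]<.15)
for lo,hi in((.035,.055),(.09,.12)):
    q=P[m];q=q[(q[:,2]>lo)&(q[:,2]<hi)];print(cv2.minAreaRect((q[:,:2]*1000).astype(np.float32)))
E
```

```text
(array([ 0.45855   , -0.04387386,  0.18050067]), Rotation.from_matrix(array([[-0.02411335,  0.00275958, -0.99970542],
                            [ 0.99970571,  0.00272171, -0.02410584],
                            [ 0.00265438, -0.99999249, -0.0028244 ]])), {'clock': 11.225, 'joint_pos': array([-0.27220147,  0.11226853, -0.32499186,  1.13160968,  0.00336343,
       -0.29631025]), 'qvel': array([-0.00080088,  0.03129522, -0.0636456 , -0.02685898,  0.00043005,
        0.00046079]), 'tau': array([-3.29889182e-03, -3.63899016e+01,  2.99434733e+01,  1.29403886e-01,
        1.28459476e-02, -2.87587054e-04]), 'tcp_pos': array([ 0.45855   , -0.04387386,  0.18050067]), 'orientation': array([-0.49390889,  0.49396087,  0.50736068, -0.50462046]), 'wrist_force': array([-0.04499257, -0.08935719, -0.34939653]), 'ft_torque': array([0.02863899, 0.08651281, 0.05412659]), 'finger_gap': 0.04251080416997239})
((528.8760986328125, -43.35657501220703), (251.12881469726562, 155.4669647216797), 1.7016452550888062)
((529.226318359375, -42.32506561279297), (26.80907440185547, 152.29798889160156), 1.178499460220337)
```

View pics/n13.png

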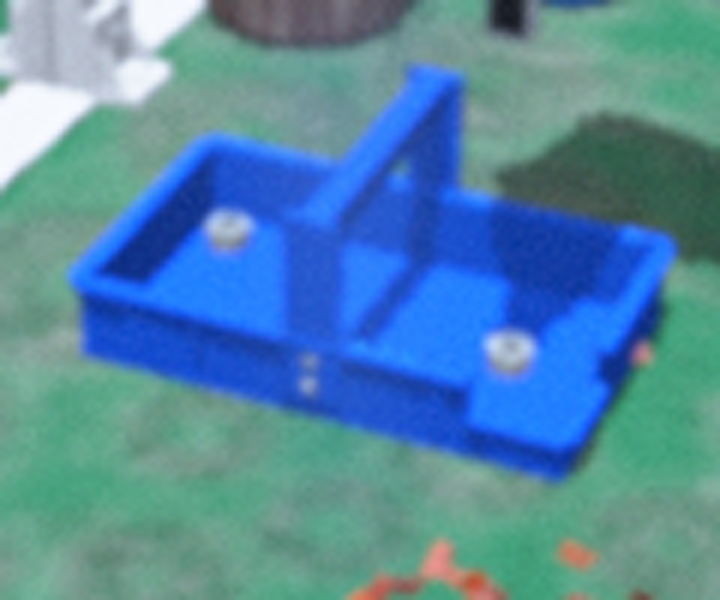

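```bash
python3 - <<'E'
from h import *
arc((.528,-.0425,.18),1.3,9)
E
```

```text
0 0 -8 | 0.1 10.0 0.2
1 0 -8 | 0.0 10.0 0.0
3 0 -7 | 0.0 10.0 0.0
4 0 -7 | 0.0 10.0 0.0
5 0 -6 | 0.0 10.0 0.0
6 0 -5 | 0.0 10.0 0.0
7 0 -4 | 0.0 10.0 0.0
7 0 -3 | 0.0 10.0 0.0
8 0 -1 | 0.0 10.0 0.0
```

>>> drive_tool(plan="1 0 0 -8 0 10 0; 1 1 0 -8 0 10 0; 1 3 0 -7 0 10 0; 1 4 0 -7 0 10 0; 1 5 0 -6 0 10 0; 1 6 0 -5 0 10 0; 1 7 0 -4 0 10 0; 1 7 0 -3 0 10 0")

```text
clock: 12.22
tcp_pos: [0.5155, -0.042, 0.1705]
orientation: [0.708, -0.702, -0.049, 0.059]
wrist_force: [0.1, 0.1, 1.2]
finger_gap: 0.0856
```

```bash
python3 - <<'E'
from h import *
print(now()[2]["joint_pos"]);steps((.528,-.0425,.15),down(np.radians(1.3)),2)
E
```

```text
[-0.23862528  0.239875   -0.19363015  1.15387114  0.00348352  1.17965037]
total [12.6 20.3 -2.6] [-0.49  7.44 -0.84]
6.3 10.1 -1.3 -0.25 3.72 -0.42
6.3 10.2 -0.9 -0.25 3.72 -0.42
```

>>> drive_tool(plan="1 6 10 -1 0 3.7 -0.4; 1 6 10 -1 0 3.7 -0.4; 1 0 0 0 0 0 0")

```text
clock: 12.6
tcp_pos: [0.5252, -0.0417, 0.1457]
orientation: [0.711, -0.703, -0.004, 0.009]
wrist_force: [0.3, -0.7, 0.2]
finger_gap: 0.0853
```

```bash
python3 - <<'E'
from h import *
s,d=cams.read_camera("scene")
cv2.imwrite("pics/n14.png",cv2.resize(s[120:270,230:350],(480,600),interpolation=cv2.INTER_CUBIC)[:,:,::-1])
steps((.528,-.0425,.08),down(np.radians(1.3)),3)
E
```

```text
total [ 3.3 66.1 -1.5] [-0.59 -0.22 -0.45]
1.1 22.0 -0.5 -0.2 -0.07 -0.15
1.0 22.0 -0.4 -0.2 -0.07 -0.15
1.0 22.0 -0.4 -0.2 -0.07 -0.15
```

View pics/n14.png

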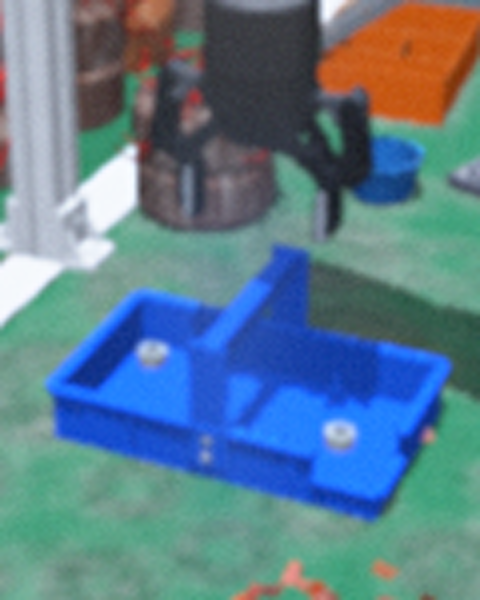

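Jaws straddle the bar above it (fingers at (190,210) and (325,230)). Descend.

>>> drive_tool(plan="1 2 20 0 -0.3 0 -0.3; 1 1 20 0 -0.3 0 -0.2; 1 1 18 0 0 0 0; 1 0 4 0 0 0 0; 1 0 0 0 0 0 0")

```text
clock: 13.28
tcp_pos: [0.528, -0.0413, 0.0834]
orientation: [-0.707, 0.707, 0.009, -0.008]
wrist_force: [-0.8, -0.9, 0.6]
finger_gap: 0.0854
```

```bash
python3 - <<'E'
from h import *
s,d=cams.read_camera("scene")
cv2.imwrite("pics/n15.png",cv2.resize(s[150:250,250:350],(600,600),interpolation=cv2.INTER_CUBIC)[:,:,::-1])
steps((.528,-.0425,.08),down(np.radians(1.3)),1)
P=cloud("scene",d);p=now()[0]
m=(s.max(-1)<75)&(np.hypot(P[...,0]-p[0],P[...,1]-p[1])<.07)&(P[...,2]>.05)
for a in(0,1):
    q=P[m&((P[...,0]>p[0])==bool(a))];print(np.sort(q[:,2])[:6],q[q[:,2]<.125].mean(0) if len(q) else 0)
E
```

```text
total [-0.2  3.6 -1.2] [0.03 0.08 0.02]
-0.2 3.6 -1.2 0.03 0.08 0.02
[0.11145655 0.11168322 0.11272099 0.11522273 0.11527305 0.11557284] [ 0.47227511 -0.04014211  0.11766126]
[0.14599153 0.14644622 0.14683533 0.14713186 0.14797358 0.14909345] [nan nan nan]<stdin>:8: RuntimeWarning: Mean of empty slice.
  ret = um.true_divide(
```

View pics/n15.png

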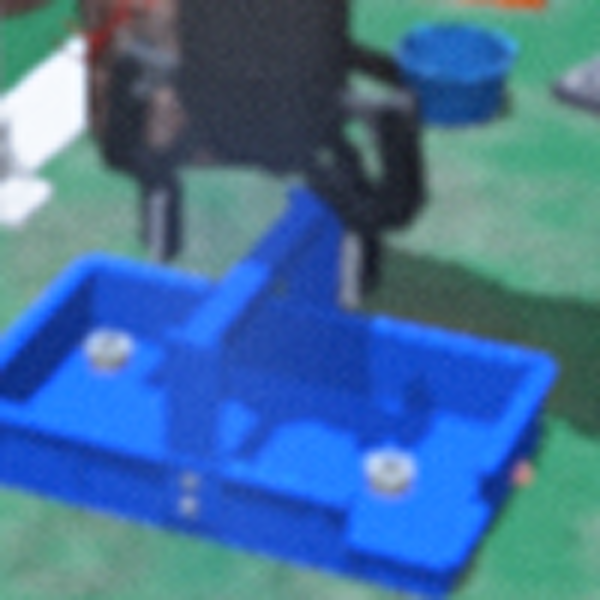

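>>> drive_tool(plan="1 0 5 -1 0 0 0; 0 0 2 0 0 0 0; -0.3 0 0 0 0 0 0; -0.3 0 0 0 0 0 0", grip_force=40)

```text
clock: 13.82
tcp_pos: [0.5294, -0.0427, 0.078]
orientation: [-0.707, 0.707, 0.01, -0.007]
wrist_force: [0.5, 0.4, -0.4]
finger_gap: 0.0321
```

```bash
python3 - <<'E'
from h import *
s,d=cams.read_camera("scene")
cv2.imwrite("pics/n16.png",cv2.resize(s[150:250,250:350],(600,600),interpolation=cv2.INTER_CUBIC)[:,:,::-1])
steps((.528,-.0425,.077),down(np.radians(1.3)),1)
E
```

```text
total [-1.4  1.   0.2] [0.07 0.09 0.19]
-1.4 1.0 0.2 0.07 0.09 0.19
```

View pics/n16.png

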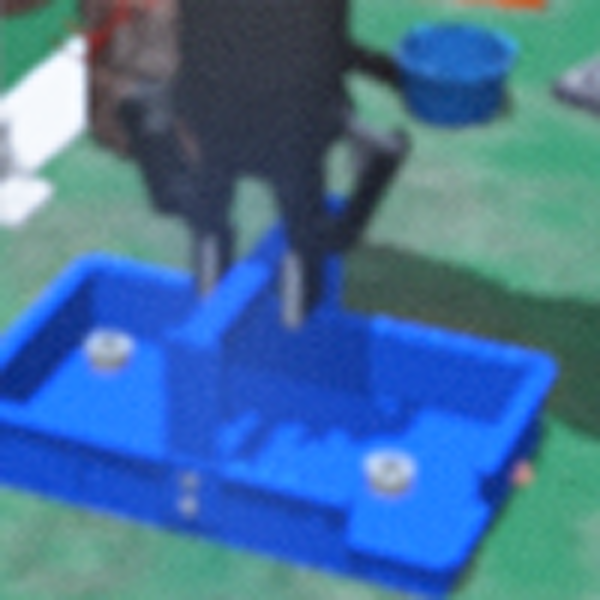

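Fingers are on either side of the bar, tips below its underside. Close firmly and lift a little.

>>> drive_tool(plan="-1 0 0 0 0 0 0; -1 0 0 0 0 0 0; -1 0 0 0 0 0 0; -1 0 0 0 0 0 0", grip_force=110)

```text
clock: 14.38
tcp_pos: [0.5296, -0.0427, 0.0784]
orientation: [-0.707, 0.708, 0.01, -0.007]
wrist_force: [-0.1, 0.4, 1.4]
finger_gap: 0.0142
```

>>> drive_tool(plan="-1 0 -10 0 0 0 0; -1 0 -20 0 0 0 0; -1 0 -30 0 0 0 0; -1 0 -40 0 0 0 0; -1 0 -40 0 0 0 0; -1 0 -30 0 0 0 0; -1 0 0 0 0 0 0")

```text
clock: 15.25
tcp_pos: [0.5249, -0.0415, 0.2508]
orientation: [0.708, -0.706, -0.006, 0.011]
wrist_force: [0.8, 0.4, -4.8]
finger_gap: 0.0139
```

```bash
python3 - <<'E'
from h import *
s,d=cams.read_camera("scene");t,_=cams.read_camera("top")
a=cv2.resize(s[100:280,220:360],(466,600),interpolation=cv2.INTER_CUBIC);b=cv2.resize(t[170:280,265:325],(327,600),interpolation=cv2.INTER_CUBIC)
cv2.imwrite("pics/n17.png",np.hstack([a,b])[:,:,::-1])
print(now()[2])
E
```

```text
{'clock': 15.35, 'joint_pos': array([-2.31269334e-01,  2.21719134e-01, -2.55520694e-02,  1.33662983e+00,
       -3.07258729e-04,  1.31512434e+00]), 'qvel': array([-0.00030269,  0.01747478, -0.03329487, -0.00406677, -0.0006463 ,
        0.00210681]), 'tau': array([ 2.54729582e-02, -4.66212559e+01,  3.29269338e+01,  1.76263405e-01,
       -1.61045762e-03, -5.88800731e-05]), 'tcp_pos': array([ 0.52334818, -0.04114736,  0.24782579]), 'orientation': array([ 0.70805046, -0.70602745, -0.00410523,  0.01315068]), 'wrist_force': array([-0.7455278 ,  0.14970871, -5.59520444]), 'ft_torque': array([-0.01347783,  0.10071319,  0.00943043]), 'finger_gap': 0.014395565204047873}
```

View pics/n17.png

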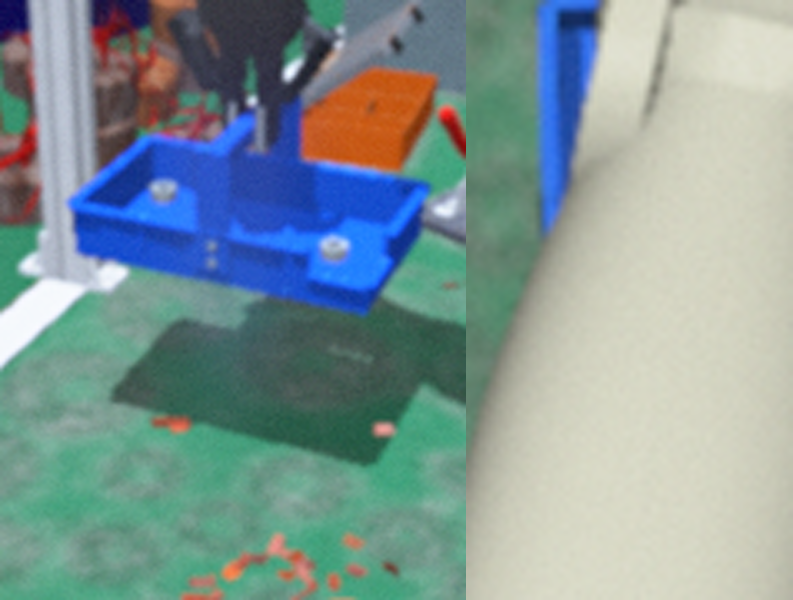

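>>> drive_tool(plan="-1 0 0 0 -1.5 0 -1.5; -1 0 0 0 -1.5 0 -1.5; -1 0 0 0 -1.5 0 -1.5; -1 0 0 0 -1.5 0 -1.5; -1 0 0 0 -1.5 0 -1.5; -1 0 0 0 -1.5 0 -1.5; -1 0 0 0 -1.5 0 -1.5; -1 0 0 0 -1.5 0 -1.5")

```text
clock: 16.35
tcp_pos: [0.5105, -0.0388, 0.2255]
orientation: [-0.63, 0.772, 0.069, 0.049]
wrist_force: [-0.8, 0.4, -4.9]
finger_gap: 0.0139
```

```bash
cat >> h.py <<'E'
def tilt(name):
    s,d=cams.read_camera("scene")
    cv2.imwrite(name,cv2.resize(s[130:290,210:370],(600,600),interpolation=cv2.INTER_CUBIC)[:,:,::-1])
    p,r,S=now();y=-r.as_matrix()[:,1];print("up",y.round(3),"tilt",np.degrees(np.arccos(y[2])).round(1),"dir",np.degrees(np.arctan2(y[1],y[0])).round(1),p.round(4),S["finger_gap"],S["wrist_force"].round(1),S["joint_pos"].round(2))
E
python3 - <<'E'
from h import *
tilt("pics/t1.png")
E
```

```text
up [-0.168  0.196  0.966] tilt 15.0 dir 130.6 [ 0.5095 -0.0383  0.2249] 0.014190108330934995 [-2.5 -0.2 -5.6] [-0.13  0.04 -0.32  1.01 -0.17  1.4 ]
```

View pics/t1.png

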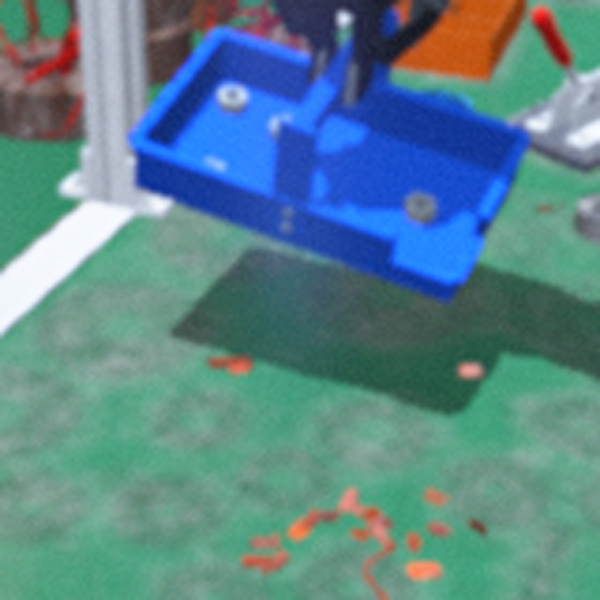

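>>> drive_tool(plan="-1 0 -4 0 -1.5 0 -1.8; -1 0 -4 0 -1.5 0 -1.8; -1 0 -4 0 -1.5 0 -1.8; -1 0 -4 0 -1.5 0 -1.8; -1 0 -4 0 -1.5 0 -1.8; -1 0 -4 0 -1.5 0 -1.8; -1 0 -4 0 0 0 0; -1 0 -2 0 0 0 0")

```text
clock: 17.4
tcp_pos: [0.4948, -0.028, 0.2454]
orientation: [-0.56, 0.81, 0.136, 0.11]
wrist_force: [0.5, 0.5, -4.1]
finger_gap: 0.0139
```

```bash
python3 - <<'E'
from h import *
tilt("pics/t2.png")
E
```

```text
up [-0.343  0.335  0.877] tilt 28.7 dir 135.7 [ 0.4948 -0.028   0.2455] 0.013960457829660733 [-0.1 -0.7 -5.1] [-0.02 -0.12 -0.51  0.8  -0.34  1.45]
```

View pics/t2.png

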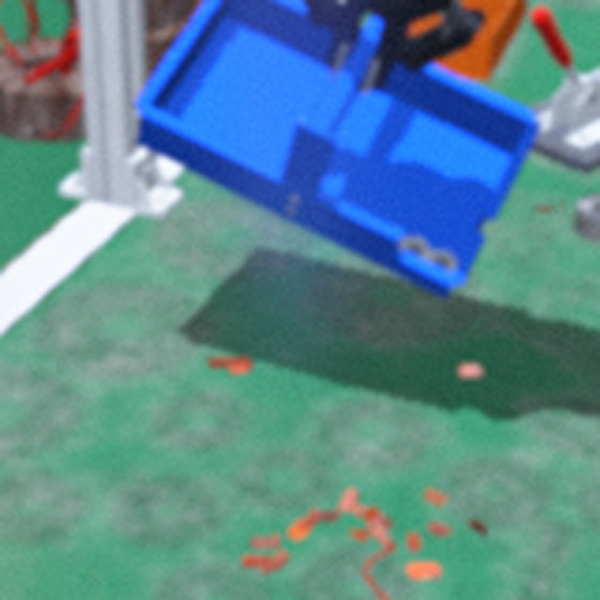

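>>> drive_tool(plan="-1 0 -3 0 0.5 0 -2; -1 0 -3 0 0.5 0 -2; -1 0 -3 0 0 0 -2; -1 0 -3 0 0 0 -2; -1 0 -3 0 0 0 -1; -1 0 -1 0 0 0 0; -1 0 -1 0 0 0 0")

```text
clock: 18.32
tcp_pos: [0.4866, -0.0236, 0.26]
orientation: [-0.557, 0.791, 0.202, 0.155]
wrist_force: [-0.3, -0.4, -5.0]
finger_gap: 0.0139
```

```bash
cat >> h.py <<'E'
def floor():
    for n in("scene","top"):
        s,d=cams.read_camera(n);P=cloud(n,d);p=now()[0]
        hsv=cv2.cvtColor(s,cv2.COLOR_RGB2HSV)
        m=(cv2.inRange(hsv,(105,150,60),(128,255,255))>0)&(np.linalg.norm(P-p,axis=-1)<.25)
        q=P[m];rng=np.random.default_rng(0);best=None
        up=-now()[1].as_matrix()[:,1]
        for _ in range(400):
            a=q[rng.choice(len(q),3,False)];k=np.cross(a[1]-a[0],a[2]-a[0])
            if np.linalg.norm(k)<1e-4: continue
            k/=np.linalg.norm(k);k*=np.sign(k@up)
            if k@up<.85: continue
            c=(abs((q-a[0])@k)<.003).sum()
            if best is None or c>best[0]: best=(c,k,a[0])
        i=q[abs((q-best[2])@best[1])<.003];k=np.linalg.svd(i-i.mean(0),full_matrices=False)[2][2];k*=np.sign(k[2])
        print(n,len(q),best[0],"normal",k.round(3),"tilt",np.degrees(np.arccos(k[2])).round(1),"grip dist",((p-i.mean(0))@k).round(4),"minz",np.percentile(q[:,2],1).round(3))
E
python3 - <<'E'
from h import *
tilt("pics/t3.png");floor()
t,_=cams.read_camera("top");cv2.imwrite("pics/t3t.png",cv2.resize(t[160:300,240:340],(430,600),interpolation=cv2.INTER_CUBIC)[:,:,::-1])
E
```

```text
up [-0.492  0.298  0.818] tilt 35.1 dir 148.8 [ 0.4867 -0.0236  0.2602] 0.014425182582299943 [ 0.1  0.4 -4.2] [-0.04 -0.27 -0.66  0.63 -0.28  1.38]
scene 5123 2298 normal [-0.487  0.296  0.822] tilt 34.7 grip dist 0.073 minz 0.139
top 4333 2157 normal [-0.484  0.285  0.827] tilt 34.2 grip dist 0.0741 minz 0.142
```

View pics/t3.png

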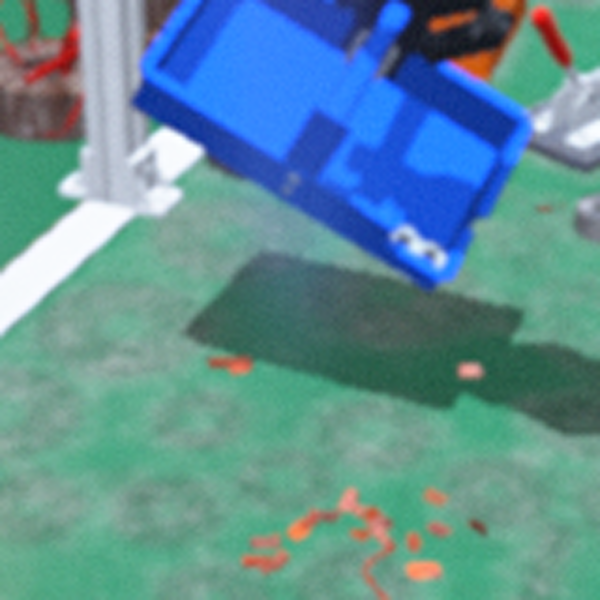

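View pics/t3t.png

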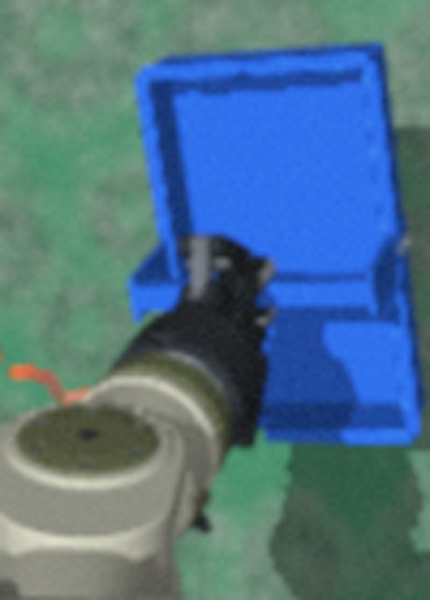

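```bash
cat >> h.py <<'E'
def totef():
    p,r,_=now();m=r.as_matrix();R=np.c_[m[:,0],m[:,2],-m[:,1]]
    return p-R[:,2]*.0775,R
def totenuts(n,name):
    s,d=cams.read_camera(n);P=cloud(n,d);o,R=totef()
    T=(P-o)@R
    hsv=cv2.cvtColor(s,cv2.COLOR_RGB2HSV)
    m=(hsv[...,1]<90)&(abs(T[...,0])<.12)&(abs(T[...,1])<.07)&(T[...,2]>0)&(T[...,2]<.03)&(d>0)
    k,l,st,ce=cv2.connectedComponentsWithStats(m.astype(np.uint8),connectivity=4)
    c=cams.calibration(n);O=-c["R"].T@c["t"]
    for i in range(1,k):
        if st[i,4]<4: continue
        dd=c["R"].T@np.array([(ce[i][0]-c["cx"])/c["fx"],(ce[i][1]-c["cy"])/c["fy"],1])
        a=(O-o)@R;b=dd@R;f=a+b*(.013-a[2])/b[2]
        print(n,st[i],ce[i].round(1),"tote mm ray",(f*1000).round(1),"depth",(np.median(T[l==i],axis=0)*1000).round(1), "x/y span",(np.ptp(T[l==i],axis=0)*1000).round())
    # visibility of corner points
    cor=[("foot",(-.12,.07,0)),("corner",(-.116,.066,.004)),("n1",(-.105,.055,.01)),("x-60",(-.06,.055,.01)),("x-30",(-.03,.055,.01))]
    for nm,X in cor:
        w=o+R@np.array(X);print(nm,w.round(3),proj(n,w).round(1))
    u,v=proj(n,o+R@np.array([-.09,.03,.01])).astype(int)
    cv2.imwrite(name,cv2.resize(s[v-30:v+30,u-40:u+40],(800,600),interpolation=cv2.INTER_CUBIC)[:,:,::-1]);print("crop org",u-40,v-30)
E
python3 - <<'E'
from h import *
totenuts("scene","pics/t4.png")
E
```

```text
scene [315 191  13  10  51] [321.4 194.9] tote mm ray [-97.5  48.7  13. ] depth [-97.1  48.4  15. ] x/y span [37. 23. 22.]
foot [0.422 0.002 0.117] [323.7 207.9]
corner [ 0.423 -0.     0.123] [323.6 205.2]
n1 [ 0.43  -0.007  0.137] [322.5 198.7]
x-60 [ 0.469 -0.001  0.158] [307.5 189.4]
x-30 [0.495 0.004 0.172] [297.5 183.2]
crop org 281 158
```

View pics/t4.png

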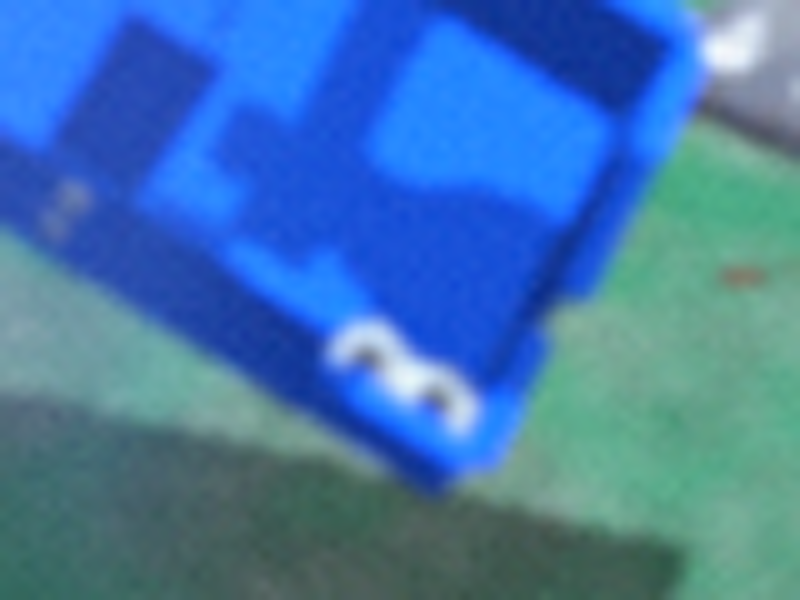

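>>> drive_tool(plan="-1 0 -2 0 2 0 0; -1 0 -2 0 2 0 0; -1 0 -2 0 2 0 0; -1 0 -2 0 2 0 0; -1 0 -2 0 2 0 0; -1 0 -2 0 2 0 0; -1 0 -2 0 0 0 0; -1 0 0 0 0 0 0")

```text
clock: 19.58
tcp_pos: [0.4803, -0.0216, 0.271]
orientation: [-0.638, 0.727, 0.217, 0.13]
wrist_force: [-0.0, 0.4, -5.3]
finger_gap: 0.0143
```

```bash
python3 - <<'E'
from h import *
tilt("pics/t5.png");totenuts("scene","pics/t6.png")
E
```

```text
up [-0.481  0.092  0.872] tilt 29.4 dir 169.2 [ 0.4802 -0.0215  0.2709] 0.014177273419371073 [ 0.5  0.3 -4.3] [-0.22 -0.3  -0.6   0.75  0.02  1.23]
scene [319 189  12   8  24] [324.2 192.5] tote mm ray [-97.1  45.2  13. ] depth [-96.   48.7  16.3] x/y span [32. 20. 13.]
foot [0.407 0.023 0.137] [326.8 206.5]
corner [0.409 0.02  0.143] [326.7 203.7]
n1 [0.416 0.011 0.155] [325.3 197.2]
x-60 [0.456 0.018 0.176] [309.9 187.7]
x-30 [0.482 0.022 0.19 ] [299.6 181.4]
crop org 282 158
```

View pics/t6.png

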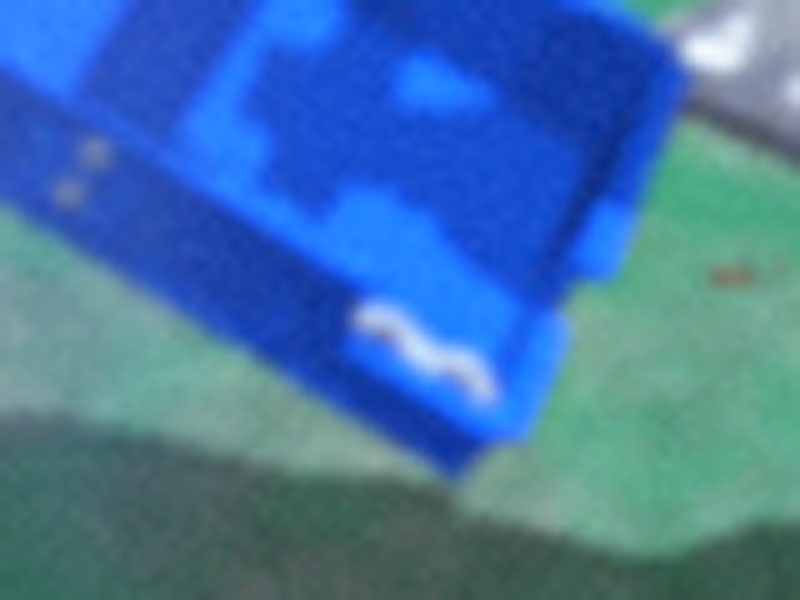

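>>> drive_tool(plan="-1 0 -1 0 2.5 0 0; -1 0 -1 0 2.5 0 0; -1 0 -1 0 2.5 0 0; -1 0 -1 0 2.5 0 0; -1 0 -1 0 2.5 0 0; -1 0 -1 0 0 0 0")

```text
clock: 20.42
tcp_pos: [0.4771, -0.0204, 0.2754]
orientation: [0.714, -0.653, -0.231, -0.103]
wrist_force: [-0.1, -0.1, -4.3]
finger_gap: 0.0141
```

```bash
python3 - <<'E'
from h import *
tilt("pics/t7.png");totenuts("scene","pics/t8.png")
E
```

```text
up [-0.449 -0.126  0.884] tilt 27.8 dir -164.3 [ 0.4771 -0.0201  0.2755] 0.013758755820516779 [-0.7 -0.1 -4.8] [-0.4  -0.25 -0.53  0.9   0.3   1.04]
foot [0.394 0.04  0.154] [329.9 205.1]
corner [0.396 0.036 0.159] [329.6 202.3]
n1 [0.405 0.026 0.169] [327.7 196. ]
x-60 [0.444 0.033 0.19 ] [312.  186.3]
x-30 [0.47  0.038 0.204] [301.4 179.9]
crop org 284 158
```

View pics/t8.png

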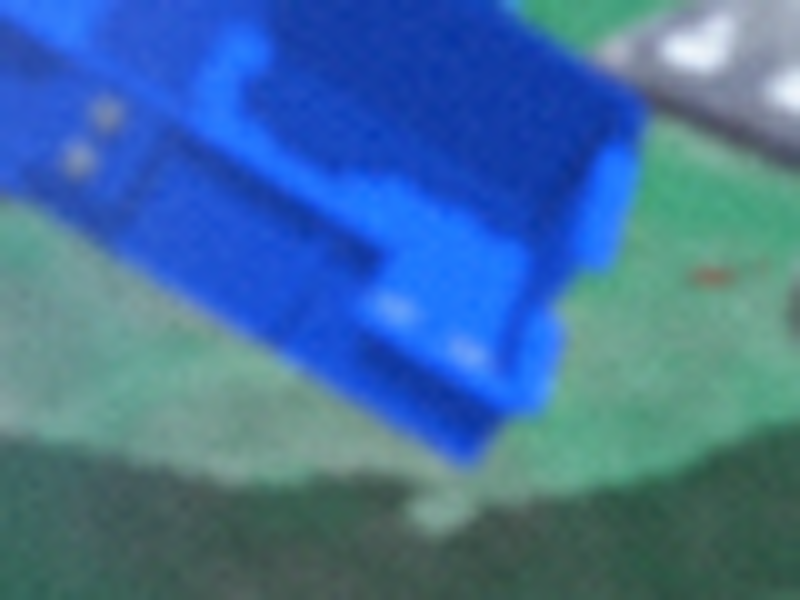

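>>> drive_tool(plan="-1 0 -1 0 2.5 0 0; -1 0 -1 0 2.5 0 0; -1 0 -1 0 2.5 0 0; -1 0 -1 0 0 0 0")

```text
clock: 21.02
tcp_pos: [0.4751, -0.0193, 0.2793]
orientation: [0.754, -0.605, -0.239, -0.086]
wrist_force: [-0.7, -0.8, -4.7]
finger_gap: 0.0142
```

```bash
python3 - <<'E'
from h import *
tilt("pics/t9.png");totenuts("scene","pics/t10.png")
E
```

```text
up [-0.42  -0.253  0.872] tilt 29.4 dir -149.0 [ 0.475  -0.0191  0.2795] 0.013734011944904754 [ 0.8 -0.6 -3.7] [-0.49 -0.19 -0.47  1.    0.44  0.91]
foot [0.385 0.048 0.167] [332.4 203. ]
corner [0.388 0.044 0.172] [332.  200.2]
n1 [0.398 0.034 0.18 ] [329.8 194.2]
x-60 [0.437 0.041 0.201] [313.8 184.4]
x-30 [0.463 0.046 0.215] [303.  177.8]
crop org 285 157
```

View pics/t10.png

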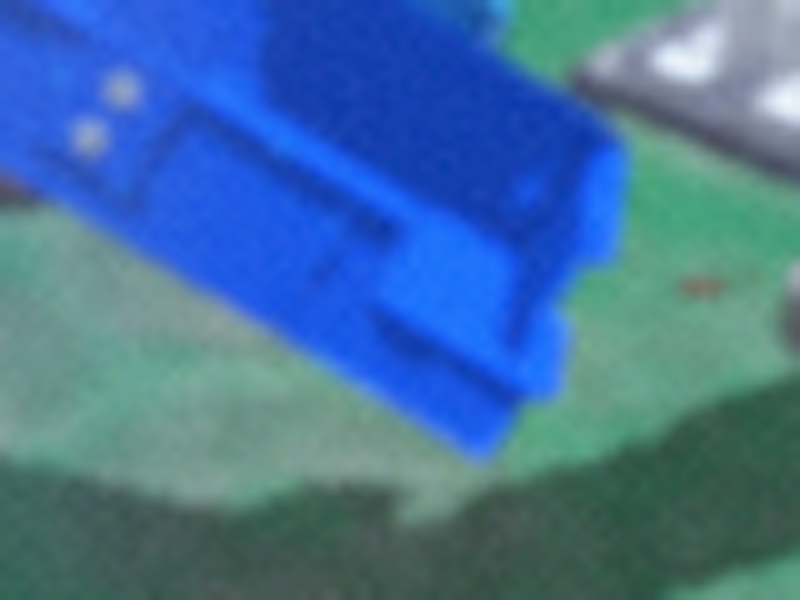

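```bash
python3 - <<'E'
from h import *
t,d=cams.read_camera("top");cv2.imwrite("pics/t11.png",cv2.resize(t[160:300,230:350],(514,600),interpolation=cv2.INTER_CUBIC)[:,:,::-1])
o,R=totef()
for X in((-.104,.055,.01),(-.104,0,.01),(-.104,-.055,.01),(-.04,.055,.01)):print(((proj("top",o+R@np.array(X))-[230,160])*600/140).round())
E
```

```text
[207. 429.]
[290. 408.]
[372. 387.]
[190. 336.]
```

View pics/t11.png

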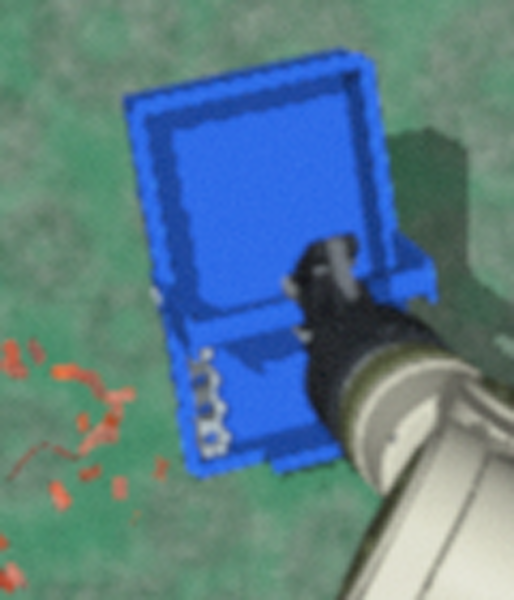

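>>> drive_tool(plan="-1 0 -1 0 2 0 1; -1 0 -1 0 2 0 1; -1 0 0 0 0 0 0")

```text
clock: 21.55
tcp_pos: [0.4739, -0.0181, 0.2819]
orientation: [0.776, -0.583, -0.233, -0.064]
wrist_force: [0.0, 0.5, -5.0]
finger_gap: 0.0141
```

```bash
cat >> h.py <<'E'
def topv(name):
    t,d=cams.read_camera("top");o,R=totef()
    u,v=proj("top",o+R@np.array([-.06,.0,.01])).astype(int)
    cv2.imwrite(name,cv2.resize(t[v-50:v+50,u-50:u+50],(600,600),interpolation=cv2.INTER_CUBIC)[:,:,::-1])
    P=cloud("top",d);T=(P-o)@R;hsv=cv2.cvtColor(t,cv2.COLOR_RGB2HSV)
    m=(hsv[...,1]<110)&(T[...,0]>-.12)&(T[...,0]<-.005)&(abs(T[...,1])<.068)&(T[...,2]>-.005)&(T[...,2]<.03)&(d>0)
    k,l,st,ce=cv2.connectedComponentsWithStats(m.astype(np.uint8),connectivity=4)
    for i in range(1,k):
        if st[i,4]>6: print(st[i,4],"T",(T[l==i].mean(0)*1000).round(),(T[l==i].min(0)*1000).round(),(T[l==i].max(0)*1000).round())
    u0=-now()[1].as_matrix()[:,1];print("up",u0.round(3),now()[0].round(3),"pitch comps: tote x axis z",R[2,0].round(3),"y axis z",R[2,1].round(3),now()[2]["clock"])
E
python3 - <<'E'
from h import *
topv("pics/u1.png")
E
```

```text
128 T [-87.  51.  11.] [-118.   39.   -2.] [-48.  63.  18.]
up [-0.371 -0.312  0.875] [ 0.474 -0.018  0.282] pitch comps: tote x axis z 0.437 y axis z 0.211 21.6
```

View pics/u1.png

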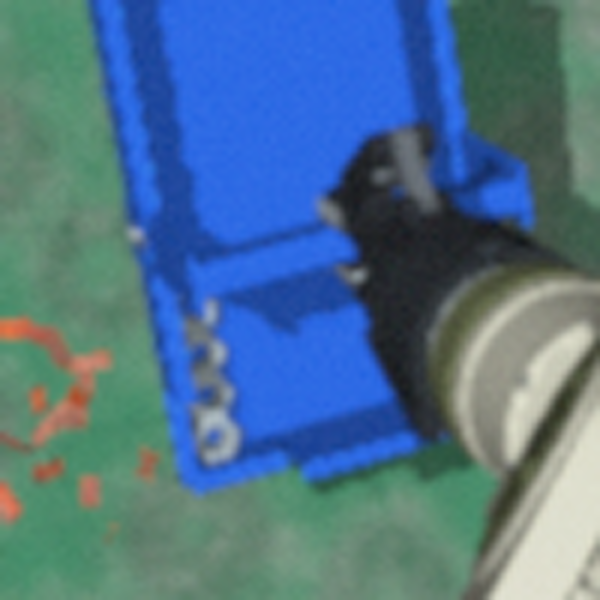

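>>> drive_tool(plan="-1 0 -1 0 2.5 0 0; -1 0 -1 0 2.5 0 0; -1 0 -1 0 1 0 0")

```text
clock: 21.98
tcp_pos: [0.4722, -0.0177, 0.2851]
orientation: [0.804, -0.542, -0.239, -0.051]
wrist_force: [0.5, 0.8, -4.3]
finger_gap: 0.0137
```

```bash
python3 - <<'E'
from h import *
topv("pics/u2.png")
E
```

```text
157 T [-88.  46.  11.] [-118.   28.   -1.] [-57.  61.  19.]
55 T [-108.  -33.   12.] [-118.  -50.    1.] [-96. -23.  18.]
up [-0.34  -0.408  0.847] [ 0.472 -0.018  0.285] pitch comps: tote x axis z 0.439 y axis z 0.299 22.025
```

View pics/u2.png

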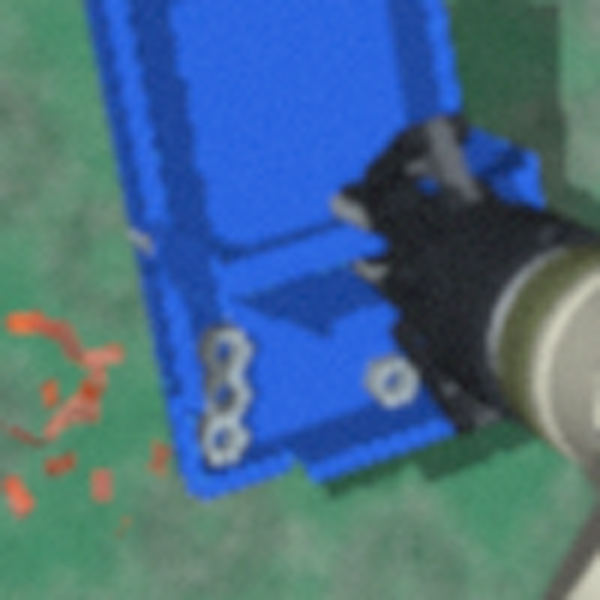

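>>> drive_tool(plan="-1 0 0 0 -4 0 0; -1 0 0 0 -5 0 0; -1 0 0 0 -5 0 0; -1 0 0 0 -5 0 0; -1 0 0 0 -5 0 0; -1 0 0 0 -4 0 0; -1 0 0 0 -3 0 0; -1 0 0 0 0 0 0")

```text
clock: 23.02
tcp_pos: [0.4687, -0.014, 0.2842]
orientation: [-0.626, 0.741, 0.216, 0.117]
wrist_force: [-0.1, -0.7, -5.2]
finger_gap: 0.0141
```

```bash
python3 - <<'E'
from h import *
topv("pics/u3.png");tilt("pics/u3s.png")
E
```

```text
94 T [-107.  -42.   13.] [-118.  -60.    2.] [-94. -23.  22.]
34 T [-109.   -8.   13.] [-119.  -14.   -1.] [-97.  -1.  20.]
up [-0.465  0.124  0.876] [ 0.469 -0.014  0.284] pitch comps: tote x axis z 0.443 y axis z -0.189 23.075
up [-0.465  0.125  0.876] tilt 28.8 dir 165.0 [ 0.4691 -0.015   0.2844] 0.014048084709316035 [-0.5 -0.8 -4.6] [-0.18 -0.31 -0.57  0.81 -0.04  1.24]
```

View pics/u3.png

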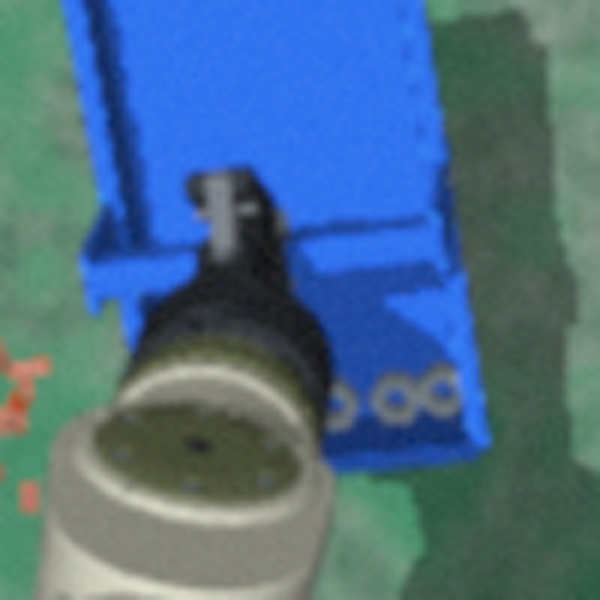

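View pics/u3s.png

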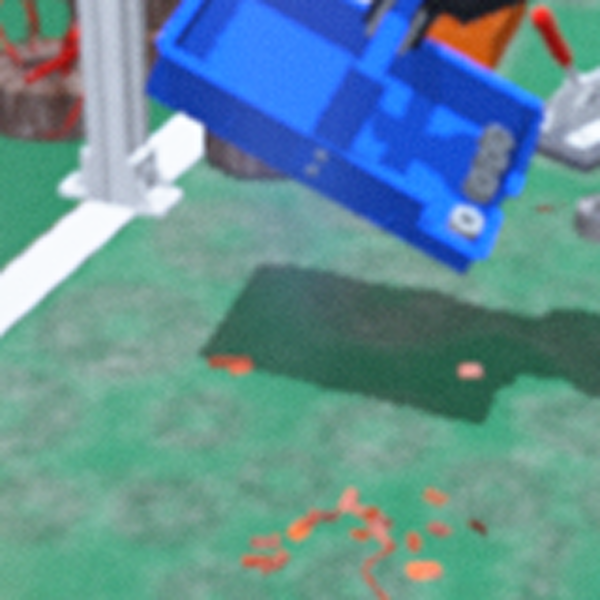

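>>> drive_tool(plan="-1 0 -1 0 -2.5 0 0; -1 0 -1 0 -2.5 0 0; -1 0 -1 0 -2.5 0 1; -1 0 -1 0 -2.5 0 2; -1 0 -1 0 -2.5 0 2; -1 0 -1 0 -2.5 0 2; -1 0 -1 0 -1 0 2; -1 0 0 0 0 0 0")

```text
clock: 24.12
tcp_pos: [0.4673, -0.0147, 0.2896]
orientation: [-0.527, 0.834, 0.129, 0.102]
wrist_force: [0.2, 0.4, -5.0]
finger_gap: 0.0139
```

```bash
python3 - <<'E'
from h import *
topv("pics/u4.png");tilt("pics/u4s.png")
E
```

```text
185 T [-107.   20.   13.] [-118.  -17.   -1.] [-94.  67.  21.]
up [-0.323  0.41   0.853] [ 0.467 -0.015  0.29 ] pitch comps: tote x axis z 0.306 y axis z -0.423 24.175
up [-0.323  0.411  0.852] tilt 31.5 dir 128.2 [ 0.4667 -0.0151  0.2896] 0.014111296952192187 [ 0.2 -0.4 -4.2] [ 0.08 -0.15 -0.44  0.95 -0.45  1.54]
```

View pics/u4s.png

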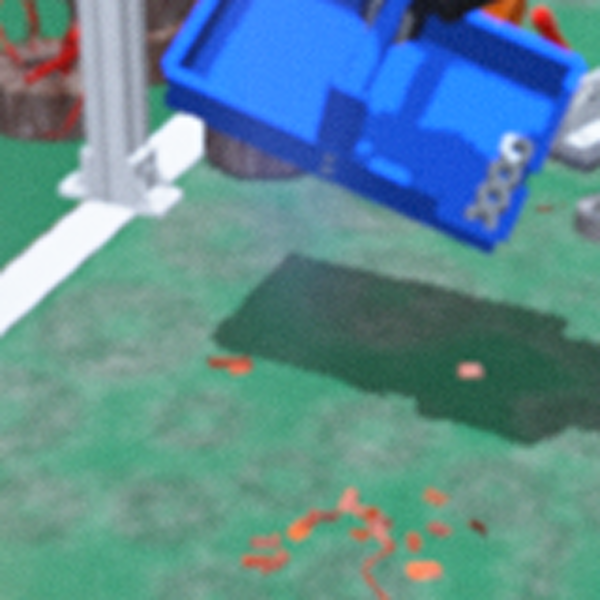

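>>> drive_tool(plan="-1 0 -1 0 0 0 3; -1 0 -1 0 0 0 4; -1 0 -1 0 0 0 4; -1 0 -1 0 0 0 4; -1 0 -1 0 0 0 4; -1 0 -1 0 0 0 4; -1 0 -1 0 0 0 3; -1 0 0 0 0 0 0")

```text
clock: 25.22
tcp_pos: [0.4682, -0.0138, 0.2973]
orientation: [-0.542, 0.838, -0.065, -0.014]
wrist_force: [0.7, 0.1, -3.9]
finger_gap: 0.0141
```

```bash
python3 - <<'E'
from h import *
topv("pics/u5.png");tilt("pics/u5s.png")
E
```

```text
175 T [-104.   27.   12.] [-113.  -17.   -1.] [-95.  68.  21.]
up [0.124 0.405 0.906] [ 0.468 -0.014  0.298] pitch comps: tote x axis z -0.094 y axis z -0.413 25.275
up [0.124 0.405 0.906] tilt 25.1 dir 73.0 [ 0.4674 -0.0137  0.2977] 0.014003025605400343 [-0.4 -0.1 -5.8] [ 0.06  0.23  0.04  1.54 -0.41  1.74]
```

View pics/u5s.png

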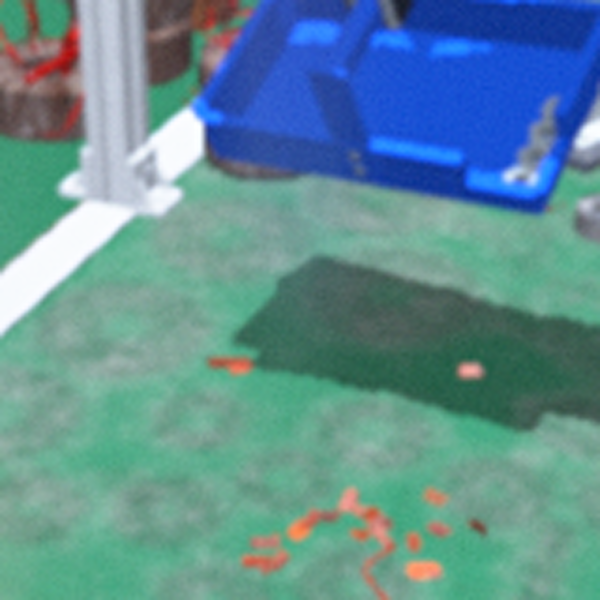

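>>> drive_tool(plan="-1 0 -1 0 0 0 3; -1 0 -1 0 0 0 3; -1 0 0 0 0 0 0")

```text
clock: 25.7
tcp_pos: [0.4673, -0.0128, 0.3011]
orientation: [-0.541, 0.833, -0.107, -0.04]
wrist_force: [0.3, -0.0, -4.4]
finger_gap: 0.0142
```

```bash
python3 - <<'E'
from h import *
topv("pics/u6.png")
E
```

```text
200 T [-101.   26.   12.] [-113.  -15.   -1.] [-91.  68.  19.]
up [0.22  0.392 0.893] [ 0.467 -0.013  0.301] pitch comps: tote x axis z -0.181 y axis z -0.412 25.75
```

View pics/u6.png

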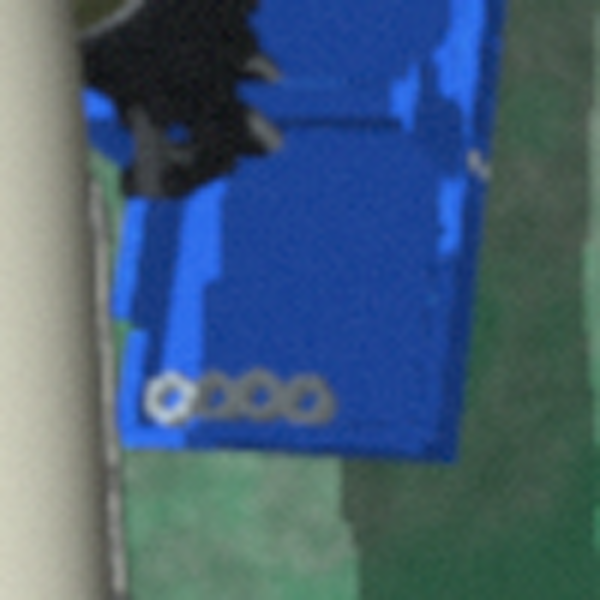

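>>> drive_tool(plan="-1 0 -1 0 0 0 4; -1 0 0 0 0 0 0")

```text
clock: 26.0
tcp_pos: [0.467, -0.0121, 0.3034]
orientation: [-0.54, 0.829, -0.134, -0.057]
wrist_force: [-0.0, -0.8, -4.8]
finger_gap: 0.0141
```

```bash
python3 - <<'E'
from h import *
topv("pics/u7.png")
E
```

```text
235 T [-80.  31.  10.] [-106.   -4.   -2.] [-49.  67.  19.]
up [0.282 0.382 0.88 ] [ 0.467 -0.012  0.304] pitch comps: tote x axis z -0.238 y axis z -0.411 26.05
```

View pics/u7.png

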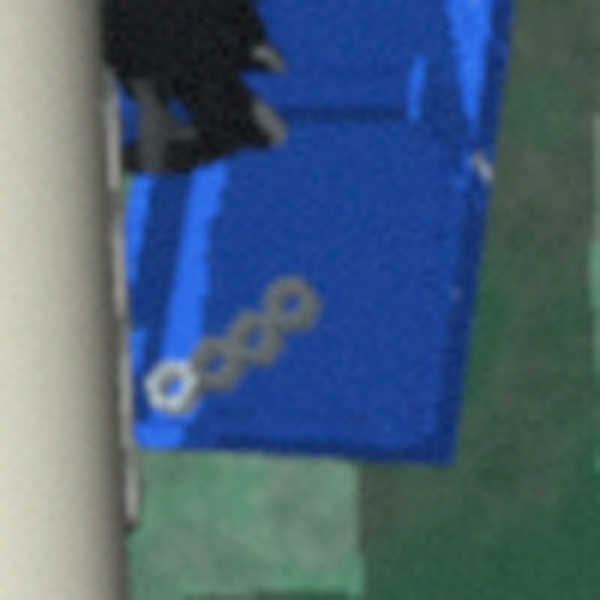

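>>> drive_tool(plan="-1 0 0 0 0 0 -10; -1 0 0 0 0 0 -10; -1 0 0 0 0 0 -10; -1 0 0 0 0 0 -8; -1 0 0 0 0 0 0; -1 0 0 0 0 0 0")

```text
clock: 26.8
tcp_pos: [0.4614, -0.0114, 0.2986]
orientation: [-0.528, 0.827, 0.152, 0.123]
wrist_force: [1.1, -0.9, -3.7]
finger_gap: 0.0142
```

```bash
python3 - <<'E'
from h import *
topv("pics/u8.png");tilt("pics/u8s.png")
E
```

```text
24 T [-108.   51.   12.] [-118.   47.    4.] [-98.  59.  19.]
up [-0.379  0.397  0.836] [ 0.461 -0.011  0.298] pitch comps: tote x axis z 0.362 y axis z -0.413 26.85
up [-0.379  0.397  0.836] tilt 33.3 dir 133.7 [ 0.4622 -0.0114  0.2981] 0.014212570320106074 [ 0.1 -0.3 -5.2] [ 0.08 -0.21 -0.49  0.9  -0.44  1.52]
```

View pics/u8.png

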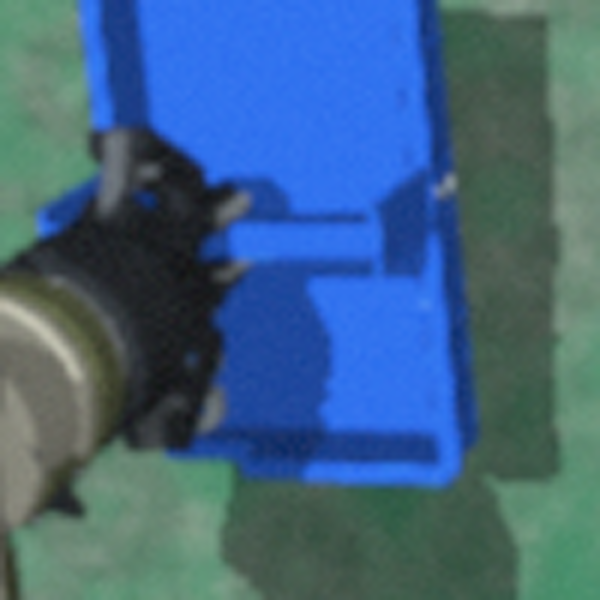

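View pics/u8s.png

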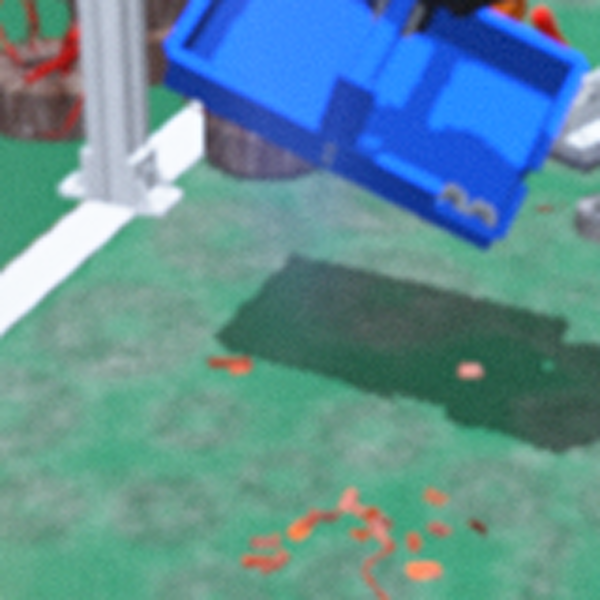

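>>> drive_tool(plan="-1 0 0 0 4 0 -0.7; -1 0 0 0 5 0 -0.7; -1 0 0 0 5 0 -0.7; -1 0 0 0 5 0 -0.7; -1 0 0 0 5 0 -0.7; -1 0 0 0 5 0 -0.7; -1 0 0 0 3 0 -0.7; -1 0 0 0 0 0 0")

```text
clock: 27.9
tcp_pos: [0.475, -0.019, 0.3025]
orientation: [0.734, -0.639, -0.208, -0.096]
wrist_force: [-0.1, 0.1, -4.1]
finger_gap: 0.0139
```

```bash
python3 - <<'E'
from h import *
topv("pics/u9.png")
E
```

```text
150 T [-82.  53.  12.] [-119.   43.    2.] [-43.  64.  20.]
up [-0.408 -0.164  0.898] [ 0.475 -0.019  0.303] pitch comps: tote x axis z 0.429 y axis z 0.095 27.95
```

View pics/u9.png

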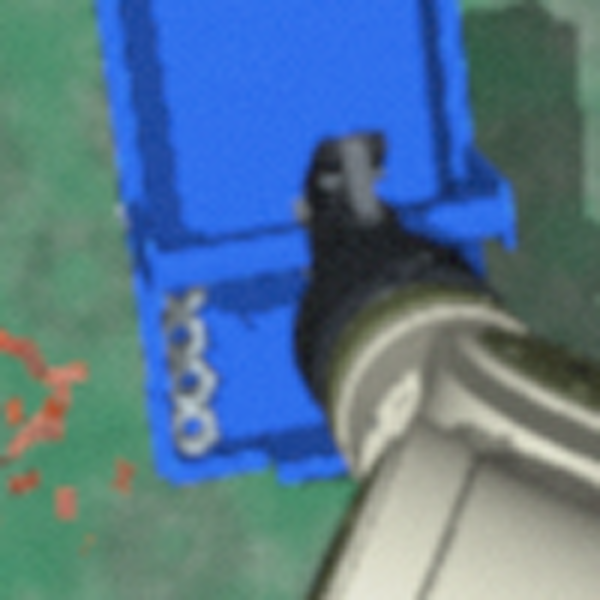

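>>> drive_tool(plan="-1 0 0 0 3 0 0; -1 0 0 0 3 0 0; -1 0 0 0 0 0 0")

```text
clock: 28.32
tcp_pos: [0.4769, -0.0195, 0.3032]
orientation: [0.765, -0.601, -0.213, -0.083]
wrist_force: [-0.1, -0.1, -4.5]
finger_gap: 0.0141
```

```bash
python3 - <<'E'
from h import *
topv("pics/u10.png")
E
```

```text
147 T [-86.  50.  11.] [-119.   37.   -2.] [-52.  62.  19.]
53 T [-108.   -0.   12.] [-118.  -14.    1.] [-95.  11.  19.]
up [-0.385 -0.263  0.885] [ 0.477 -0.019  0.303] pitch comps: tote x axis z 0.427 y axis z 0.185 28.375
```

View pics/u10.png

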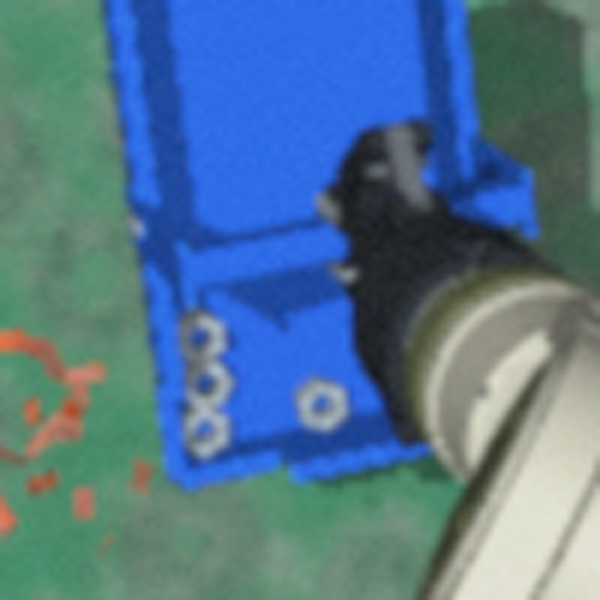

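Perfect moment: one nut has slid off by itself. Reverse fast.

>>> drive_tool(plan="-1 0 0 0 -10.5 0 0; -1 0 0 0 -10.5 0 0; -1 0 0 0 -10 0 0; -1 0 0 0 -5 0 0; -1 0 0 0 0 0 0; -1 0 0 0 0 0 0")

```text
clock: 29.12
tcp_pos: [0.4772, -0.0167, 0.3056]
orientation: [-0.537, 0.811, 0.178, 0.151]
wrist_force: [-0.9, 0.8, -4.2]
finger_gap: 0.0141
```

```bash
python3 - <<'E'
from h import *
topv("pics/u11.png");tilt("pics/u11s.png")
E
```

```text
58 T [-107.   33.   12.] [-118.   23.    3.] [-96.  45.  20.]
up [-0.45   0.361  0.817] [ 0.477 -0.017  0.306] pitch comps: tote x axis z 0.435 y axis z -0.379 29.175
up [-0.449  0.362  0.817] tilt 35.2 dir 141.1 [ 0.4771 -0.0177  0.3056] 0.014162526967927705 [ 0.6 -0.2 -4.4] [ 0.04 -0.26 -0.53  0.81 -0.39  1.47]
```

View pics/u11.png

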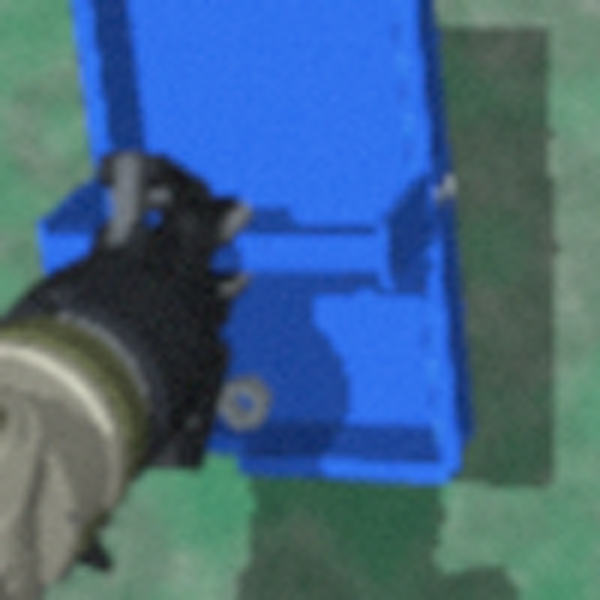

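View pics/u11s.png

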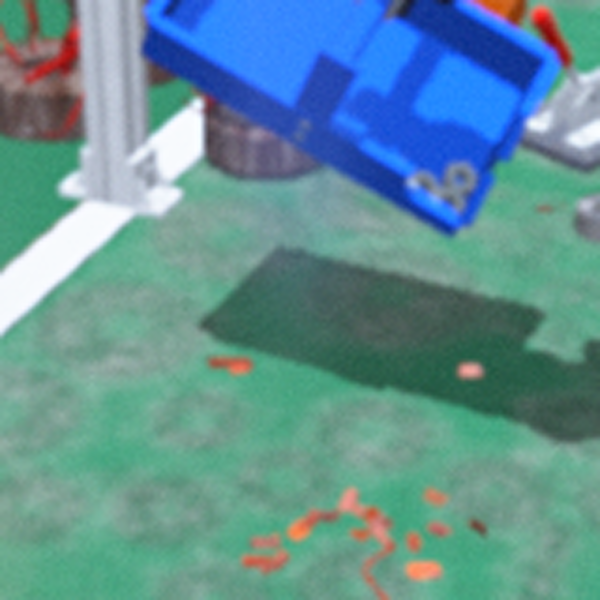

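>>> drive_tool(plan="-1 0 0 0 1 0 1; -1 0 0 0 0.5 0 1; -1 0 0 0 0 0 0; -1 0 0 0 0 0 0; -1 0 0 0 0 0 0; -1 0 0 0 0 0 0; -1 0 0 0 0 0 0; -1 0 0 0 0 0 0")

```text
clock: 30.22
tcp_pos: [0.4775, -0.02, 0.3061]
orientation: [-0.55, 0.807, 0.162, 0.14]
wrist_force: [0.4, -0.6, -3.2]
finger_gap: 0.0144
```

```bash
python3 - <<'E'
from h import *
tilt("pics/v1.png");floor();totenuts("scene","pics/v2.png");topv("pics/v3.png");print(now()[2]["qvel"].round(3))
t,_=cams.read_camera("top");cv2.imwrite("pics/v4.png",t[:,:,::-1])
E
```

```text
up [-0.416  0.342  0.843] tilt 32.6 dir 140.6 [ 0.4776 -0.02    0.3061] 0.014208868724535131 [ 0.3  0.5 -5.3] [ 0.01 -0.23 -0.49  0.86 -0.35  1.47]
scene 5358 2295 normal [-0.409  0.335  0.849] tilt 31.9 grip dist 0.0727 minz 0.189
top 4593 2368 normal [-0.414  0.348  0.841] tilt 32.7 grip dist 0.0742 minz 0.196
scene [320 174  18  10  83] [330.2 178.2] tote mm ray [-100.6   41.7   13. ] depth [-102.2   45.8   14.3] x/y span [38. 33. 13.]
foot [0.404 0.006 0.167] [330.9 192.9]
corner [0.406 0.004 0.174] [330.6 190.2]
n1 [ 0.413 -0.003  0.187] [329.3 183.5]
x-60 [0.454 0.002 0.205] [313.4 174.5]
x-30 [0.481 0.005 0.218] [302.8 168.4]
crop org 287 143
54 T [-107.   32.   12.] [-119.   23.    3.] [-96.  42.  20.]
up [-0.416  0.342  0.843] [ 0.478 -0.02   0.306] pitch comps: tote x axis z 0.405 y axis z -0.355 30.475
[ 0.    -0.001 -0.001  0.     0.     0.003]
```

View pics/v2.png

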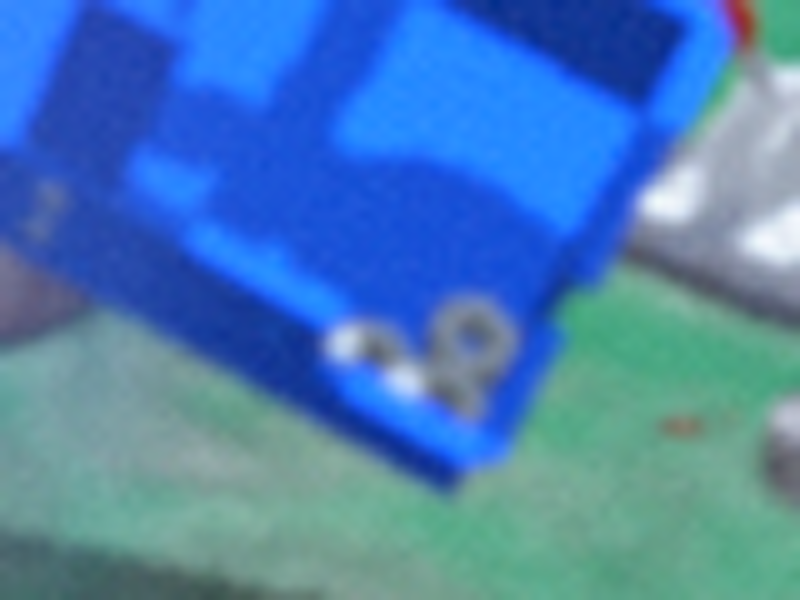

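View pics/v4.png

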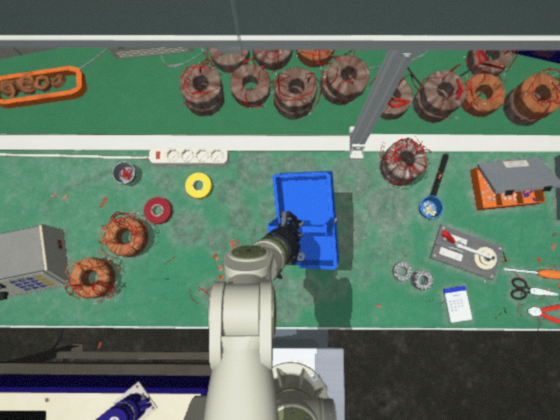

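```bash
python3 - <<'E'
from workcell import job
print(job.hand_in())
E
```

```text
the job is handed in; nothing more can be done
None
```

I put the stray nut in the tote and let go of it. I then lifted the tote by its bridge handle and tipped it towards the notched corner, and handed the job in at about 30.5 s of the 51 s allowed.

**Regrouping the nuts:** the first tip lined all four nuts in a row along one wall. I rocked the tote until one nut slid off the row, then tipped it back so they lie in an L around the corner.

**Last checks before handing in:**
- **Tilt:** the tool reads 32.6°. Plane fits to the tote floor gave 31.9° (scene camera) and 32.7° (top camera).
- **Clearance:** the lowest corner of the tote is about 165 mm above the bench.
- **Grip and stillness:** the bar was held at a 110 N grip setting, the gap was a steady 14 mm (the bar is 16 mm wide), and the joints had stopped.
- **Bystanders:** both tape rolls look unmoved in the top view. I did not check the bare core separately.

**What did not fully check out:**
- **Fourth nut not seen:** only three nuts are visible in the corner at the end. The fourth is hidden behind the full-height part of the wall. It was last seen touching the row, so it should be about 55–60 mm from the corner, but I could not confirm that.
- **Fingertip position disagreed:** depth readings put the fingertips about level with the TCP or a few mm behind it, not 22 mm ahead as stated. I set the grasp heights from the depth readings instead.

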